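Mount an egg in the egg lathe and run it round

TASK

Put the hen's egg (the smaller one) into the egg lathe: bring it in from the front under the lathe's arm, set it down in the lower cup the way it stands now, blunt end down, without letting it fall, then push the knob on top down until the upper cup bears snugly on the egg's tip; the shell is fragile, so stop as soon as you feel it seat. Then turn the wheel under the egg through a little more than one full turn, either way round, to see that the egg runs true, and leave the egg upright and clamped in the lathe. Do not disturb the goose egg, the mug or the tealight.

Things in the scene. Friction and masses are not known exactly. Their poses are not given: they have to be found in the camera images.
- egg_center (a point): the hen's egg: plain brown shell, 58 tall and 44 across at its widest, which is 26 above its blunt lower end, about 60 g. Stands blunt end down in a white egg cup 42 tall and 44 across whose rim is 18 below this point. The point is on the egg's axis half-way up (29 above its lower end); z runs along its axis to the pointed end
- lathe: egg lathe, fixed: wooden base 250 x 200 x 18, origin on the table under the spindle axis, z up, x from spindle to the steel column (16 across, 125 behind the spindle, far from the robot). The column carries an aluminium arm 26 wide, underside 200 and top 224 above the table, ending in a boss of radius 17 round the spindle axis. The front is open: the egg goes in there with a tilted hand
- lower_cup (a point): centre of the mouth of the lathe's lower cup, a black rubber cone (mouth radius 18, outside 22, at 78 above the table) that opens upwards on the spindle and turns with the wheel. With the egg seated the egg's centre is 18 above this point. z is up
- wheel (a joint): hand wheel: flat level wooden disc of radius 90, 12 thick, top 52 above the table, on the spindle under the lower cup; a dark dot 60 from the axis shows it turn. rad, 0 at the start, grows anticlockwise seen from above, no stops. Turns easily (0.02 N m), soon stops; dragged round stroke by stroke with fingertips laid on its top near the rim in front; behind, column and arm are in the way
- quill (a joint): the vertical steel rod (radius 5) that slides in the boss and carries knob and upper cup: travel in m downwards from 0 (fully up) to 0.074; about 0.064 when the upper cup sits on the seated egg. It stays where it is left, held by friction: about 4 N on the knob moves it down, and after a push of 8 to 20 N against the egg it keeps bearing on it
- knob_top (a point): centre of the top of the round wooden knob (32 across, 20 tall) on the quill's upper end, about 0.32 m above the table when up; pushed straight down
- upper_mouth (a point): centre of the mouth of the upper cup, a black rubber cone of mouth radius 14 (outside 19, 11 tall) that opens downwards on the quill's lower end and spins freely; about 183 above the table when up. When it sits on the seated egg this point is 23 above the egg's centre
- goose_center (a point): bystander: goose egg, 86 tall, 58 across, standing in a larger white egg cup (57 across); the point is half-way up. It and the hen's egg may stand on either side of the lathe
- mug: bystander: amber glass mug, radius 40, 95 tall, handle on its own +y side; origin under its centre
- tealight: bystander: tealight in an aluminium case, radius 19, 15 tall; origin under its centre
Not all that is in view belongs to the job. Leave any green, purple or turquoise look-alike of the part that bears egg_center alone.

How it is judged (in metres and radians):
On the way, in this order (a step that is already met when the one before it is completed fails the run):
1. the egg stands upright in the lower cup, let go (horizontal distance between egg_center and lower_cup below 0.006 m and z of egg_center in the frame of lower_cup between 0.014 and 0.0205 m and angle between egg_center's own z axis and vertical below 0.25 rad and contact force between the fingers and egg below 0.1 N), for 0.2 s.
2. the upper cup bears on the egg's tip and holds it straight and centred (horizontal distance between egg_center and lower_cup below 0.003 m and z of egg_center in the frame of lower_cup between 0.014 and 0.0205 m and angle between egg_center's own z axis and vertical below 0.09 rad and z of upper_mouth in the frame of egg_center below 0.025 m and contact force between the fingers and egg below 0.1 N and contact force between upper_cup and egg above 1 N), for 0.2 s.
3. the wheel has gone through a full turn with the egg clamped (all of step 2 and (value of joint wheel above 6 rad or value of joint wheel below -6 rad)), for 0.1 s.
At the end, for the whole second after the job is handed in: Egg in the lower cup, blunt end down, centred to 3 mm, upright to 5 degrees, the upper cup bearing on its tip with over 1 N; wheel turned a full turn (at least 344 degrees net) and at rest; goose egg within 20 mm, mug and tealight within 30 mm of their starts (all of step 3 and velocity of joint wheel between -0.1 and 0.1 rad/s and distance of goose_center from where it was at the start of the episode below 0.02 m and distance of each of mug, tealight from where it was at the start of the episode below 0.03 m); the robot touches nothing.
It fails at once if the egg is let fall (faster than 0.5 m/s out of the hand) (linear speed of egg above 0.5 m/s and contact force between the fingers and egg below 0.1 N).
It fails at once if the egg is pressed with more than 40 N by the lathe's cups: the shell cracks (contact force between any of upper_cup, wheel and egg above 40 N).
It fails at once if the goose egg is knocked over or moved more than 20 mm (distance of goose_center from where it was at the start of the episode above 0.02 m or angle between goose_center's own z axis and vertical above 0.4 rad).
It fails at once if the mug or the tealight is moved more than 30 mm (distance of any of mug, tealight from where it was at the start of the episode above 0.03 m).
It also fails if it takes over 67 s, if anything falls off the work surface, if the arm or the gripper's body presses on something with over 40 N, if the wrist force passes 120 N, or if a joint passes its speed limit or range.

ROBOT

A 6-joint arm with a two-finger parallel gripper is mounted at the origin on the work surface. World frame = base frame: x ahead of the robot, y to its left, z up, the work surface at z = 0. Lengths are in mm, angles in rad, forces in N, time in s.
With the tool pointing down it reaches from about 400 to 925 mm from the base axis. Payload 12.5 kg.
Tool frame: the origin (TCP) lies between the finger pads; the fingertips stand 25 mm ahead of it and the grasp point (between the pads) lies 6 mm ahead of it; z points along the fingers, y is the line along which they close (so a half turn about z gives the same grasp; the last joint's range is limited). The gripper opens to 95 mm and grips with 3 to 60 N. Pads are 20 mm wide; open, the fingers measure 119 mm over their backs; the gripper's body (75 mm by 180 mm) begins 59 mm behind the grasp point.
Start: joints at [-1.44, 0.491, 1.559, -0, 1.092, -0.106], TCP at [146.643, -607.572, 201.761] pointing down, gripper open.
Joint ranges: [-3.1, 3.1], [-0.84, 2.19], [0.05, 2.79], [-1.13, 4.28], [0.06, 2.93], [-2.69, 2.69]. Speed limits (rad/s): [2.22, 2.22, 2.79, 3.14, 3.14, 3.14].

INTERFACE

Orientations are given as [roll, pitch, yaw] about the fixed x, y, z axes, in that order (R = Rz(yaw) Ry(pitch) Rx(roll)).
In Python, from cell import state, read_camera, job_done, cut_out gives the robot as it stands. The module is installed in compiled form; this text tells all that it offers.
- The arm moves only by the tool jog_arm, never from a script. Its argument "motion" is a list of rows, each a list of 2 entries, a list of its own where there are three numbers: the shift along the tool's x, y, z in mm, then the turn about the tool's z in rad. A call has 1 to 5 rows; each row is the pose to reach, as a shift and turn from the pose commanded when the call began, along the tool's axes at that moment; what a row does not reach only later rows make up. A row lasts 1/10 s, in which the tool goes at most 50 mm and 8.59 degrees, less where a joint would pass 70% of its speed; a pose out of reach is approached as far as the arm can. A call with a gripper value outside its range is refused whole. "grip" is the closure, from 0 (fully open) to 1 (shut), set as the call begins (left out, the last holds). The fingers move at their own pace and stop on an object; the grip force is fixed at half the most. Time passes only in rows, so rows that repeat a pose let the fingers close. It gives the time, the measured TCP pose, the force, the opening and the grip force at its end, in the units of the state.
- state(): the state, without advancing time (a new reading comes with each control period).
- read_camera(name): name is "side" or "top" or "wrist"; returns a dict with "img" (480x640x3 uint8, blue, green, red), "vertical_fov" (degrees; the focal length in pixels is half the picture's height over the tangent of half this angle, whatever the lens; pixels are square), "cx", "cy" (the principal point, pixels), "extrinsics" (4x4, takes a point from camera to world coordinates). Camera axes: x right, y up, looking along -z (the intrinsics and any distortion apply to the point x, -y, -z); pixel columns grow to the right and rows downward; lengths in mm; the calibration is good to about 2 mm. A picture is of the moment at which its call begins. There is no depth.
- job_done(): hands the job in; it is judged then, once.
Trained networks look in a picture, given as the dict that the camera call returned (one of the last four; its "shot" number tells which), for a name from the list of things; names that differ only in an ending like _2 or _b are one class to them, and where a whole thing is asked for, a point or a joint stands for the part that bears it (a point fixed in the world has none). Each returns a list of dicts, best first, with "p" (0 to 1); they miss things now and then, are a little off and sometimes report something else, mostly with a low value. They report only what shows in the picture. A call takes as long as a camera call. They do not tell look-alikes from the thing itself.
- cut_out(name, picture): "region" (480x640 bool, what is visible of it) and "box" ([left, top, right, bottom] in pixels, round what is visible of it).
The state is a dict: "t": time; "joints": joint angles; "qvel": joint speeds; "tau": joint torques, N m; "eef_pos": TCP position; "tcp_rot": TCP orientation; "ft_force": force on the tool from outside, world axes, zero at the start; "moment": the same for the moment, N m; "opening": opening from 0.0 (shut) to 1.0 (fully open); "grip_force": force on a finger pad.
Only numpy, scipy, OpenCV 4.12 (cv2) and the standard library are available. Lean on these libraries where they do the work, as an engineer would, in place of code of your own. Each camera call takes 0.05 s, during which the arm holds its last target. There are 200 camera calls.

## Working session

There is one attempt and no reset: what is moved stays moved. The work goes in short steps, Python scripts to look and compute and a tool call to move; the robot and the scene stay as the last step left them, time stands still between calls to the robot, and variables do not carry over. Pictures are saved under pics/ and viewed, at most 10 in all, crops included, and the job is handed in when it is done.

Besides the shell and the picture viewer there is one more tool, called as name([rows], argument=value, ...), one row to a line, values as JSON. jog_arm: Moves the arm, as the interface text tells. Its arguments: {"type":"object","properties":{"motion":{"type":"array"},"grip":{"type":"number"}},"required":["motion"]}

```bash
mkdir -p pics; cat > h.py <<'E'
import numpy as np,cv2
from cell import state,read_camera,job_done,cut_out
def ray(p,u,v):
    f=240/np.tan(np.radians(p["vertical_fov"]/2));E=np.array(p["extrinsics"])
    d=E[:3,:3]@np.array([(u-p["cx"])/f,-(v-p["cy"])/f,-1]);return E[:3,3],d/np.linalg.norm(d)
def proj(p,X):
    f=240/np.tan(np.radians(p["vertical_fov"]/2));E=np.array(p["extrinsics"])
    c=E[:3,:3].T@(np.array(X)-E[:3,3]);return p["cx"]+f*c[0]/-c[2],p["cy"]-f*c[1]/-c[2]
def at_z(p,u,v,z):
    o,d=ray(p,u,v);return o+d*(z-o[2])/d[2]
def tri(rs):
    A=0;b=0
    for o,d in rs:
        M=np.eye(3)-np.outer(d,d);A=A+M;b=b+M@o
    X=np.linalg.solve(A,b);return X,[np.linalg.norm((np.eye(3)-np.outer(d,d))@(X-o)) for o,d in rs]
E
python3 - <<'E'
from h import *
print(state())
for n in["top","side"]:
    p=read_camera(n);cv2.imwrite(f"pics/{n}0.png",p["img"])
    print(n,p["vertical_fov"],p["cx"],p["cy"],np.array(p["extrinsics"]).round(3).tolist(),[k for k in p])
    for k in["egg_center","lathe","lower_cup","wheel","quill","knob_top","upper_mouth","goose_center","mug","tealight"]:
        try: print(k,[(r["box"],round(r["p"],2),int(r["region"].sum()), np.argwhere(r["region"]).mean(0)[::-1].round(1).tolist()) for r in cut_out(k,p)])
        except Exception as e: print(k,e)
E
```

```text
{'t': 0.0, 'joints': array([-1.43962673e+00,  4.91608161e-01,  1.55944990e+00, -3.75317911e-05,
        1.09170927e+00, -1.05598663e-01]), 'qvel': array([-5.64719205e-04,  3.13849778e-04,  5.21532520e-04,  1.20433346e-03,
       -6.45743991e-04,  4.18600536e-05]), 'tau': array([-3.01744520e-03, -6.12648582e+01, -2.58181232e+01,  6.91743940e-02,
        4.81209497e-02, -1.00809514e-04]), 'eef_pos': array([ 146.58059034, -607.29868522,  201.13141131]), 'tcp_rot': array([-3.14042101e+00, -9.07133006e-05,  2.36785523e-01]), 'ft_force': array([0.32794306, 0.4099055 , 0.55438769]), 'moment': array([-0.00215373,  0.00251272,  0.02056866]), 'grip_force': 0.0, 'opening': 1.0010576431704186}
top 52.72899747313074 314.17485031875816 241.76410890147096 [[0.046, 0.977, -0.207, 413.329], [-0.999, 0.045, -0.01, -38.406], [-0.0, 0.208, 0.978, 1061.76], [0.0, 0.0, 0.0, 1.0]] ['img', 'vertical_fov', 'cx', 'cy', 'extrinsics', 'shot']
egg_center [([449.7, 285.5, 471.8, 308.2], 0.9, 359, [461.4, 294.8]), ([383.5, 323.8, 404.7, 345.1], 0.89, 342, [394.2, 333.2]), ([406.5, 247.5, 429.8, 264.5], 0.81, 325, 
[... 1042 characters left out ...]
 263, [363.0, 258.6]), ([326.3, 256.0, 343.9, 271.9], 0.6, 214, [334.1, 264.0]), ([366.6, 239.4, 382.7, 266.0], 0.55, 175, [373.5, 251.9])]
lathe [([243.4, 200.5, 367.4, 371.6], 0.69, 9591, [307.1, 314.7])]
lower_cup [([278.6, 293.7, 366.2, 349.5], 0.91, 3615, [321.3, 319.8])]
wheel [([281.2, 293.0, 361.1, 346.2], 0.7, 3601, [321.3, 320.0])]
quill [([313.4, 204.9, 328.8, 270.6], 0.78, 450, [321.6, 230.7])]
knob_top [([311.3, 203.8, 331.0, 268.4], 0.92, 511, [321.4, 230.1])]
upper_mouth []
goose_center [([246.5, 391.0, 280.1, 439.0], 0.94, 1362, [264.0, 416.4])]
mug [([290.3, 208.9, 328.3, 244.3], 0.94, 715, [310.9, 227.8])]
tealight [([151.7, 408.4, 175.2, 430.7], 0.89, 439, [161.6, 420.4])]
```

```bash
python3 - <<'E'
import cv2,numpy as np
a=cv2.imread("pics/top0.png");b=cv2.imread("pics/side0.png")
A=cv2.resize(a[150:390,130:530],(800,480));cv2.imwrite("pics/tc.png",A)
B=cv2.resize(b[190:450,140:540],(800,520));cv2.imwrite("pics/sc.png",B)
E
```

```text
(no output)
```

View pics/tc.png

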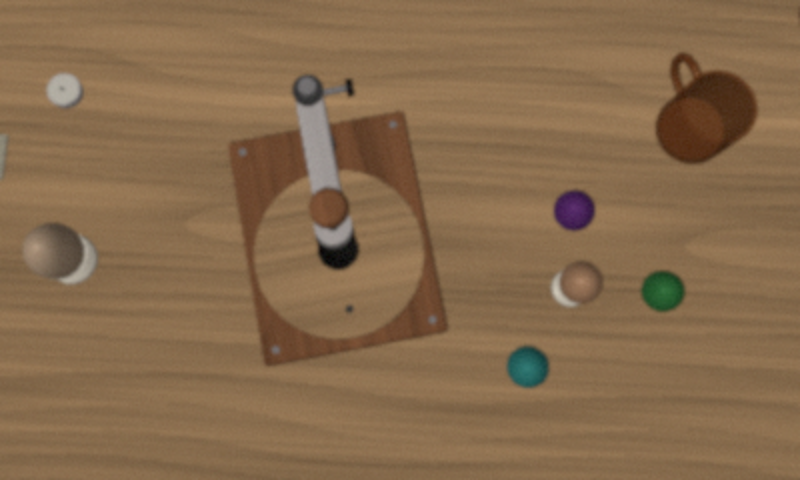

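View pics/sc.png

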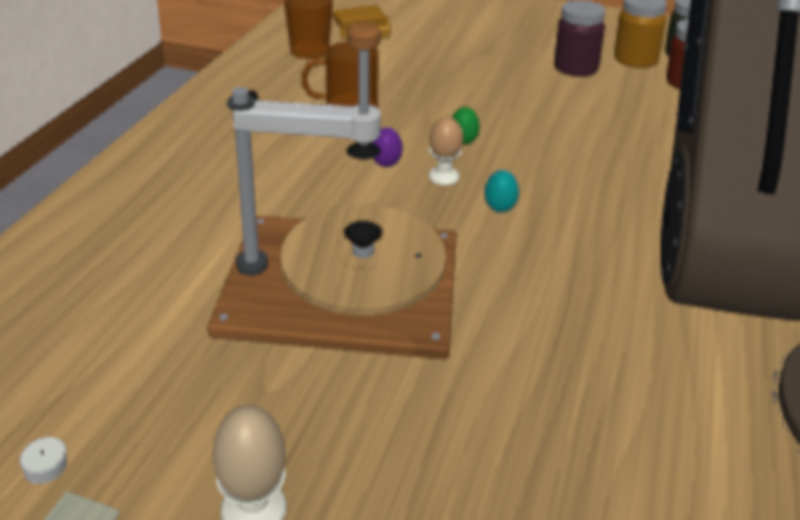

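Candidates in the top view are purple (417,255), green (461,295), turquoise (394,333) and the plain brown one at about (420,291). The brown one stands in the white cup, so it is the hen's egg. The side view agrees, with brown at (363,258). Measuring now.

```bash
python3 - <<'E'
from h import *
p=read_camera("top");s=read_camera("side")
from scipy.optimize import minimize
# wheel: fit circle R90 z=52 using contour of wheel region
for n,q in(("top",p),("side",s)):
    for k in("wheel","lower_cup"):
        r=cut_out(k,q)[0]; c=max(cv2.findContours(r["region"].astype(np.uint8),0,1)[0],key=len)[:,0]
        X=np.array([at_z(q,u,v,52)[:2] for u,v in c])
        from scipy.optimize import least_squares
        f=least_squares(lambda a:np.hypot(*(X-a).T)-90,X.mean(0),loss="soft_l1",f_scale=2)
        print(n,k,f.x.round(1),np.median(abs(f.fun)).round(2))
# knob
g=cut_out("knob_top",p)[0]; m=np.argwhere(g["region"]); b=g["box"]; print("knobtop@320",at_z(p,(b[0]+b[2])/2,258,320).round(1), b)
# lathe base corner screws (top, crop px/2+off) z=18
P={k:at_z(p,130+u/2,150+v/2,18)[:2] for k,(u,v) in dict(ul=(242,152),ur=(393,125),ll=(276,350),lr=(432,320)).items()}
for k in P:print(k,P[k].round(1))
d=(P["ul"]-P["ll"]+P["ur"]-P["lr"]);print("yaw",np.arctan2(d[1],d[0]))
# egg brown blob
def blob(q,u,v):
    im=cv2.GaussianBlur(q["img"],(3,3),0);hsv=cv2.cvtColor(im,cv2.COLOR_BGR2HSV);print(hsv[v,u],hsv[v+25,u-15]);
    return
blob(p,420,291)
r=[x for x in cut_out("egg_center",s)]
rs=[]
for x in r:
    print(x["box"],s["img"][x["region"]].mean(0).round())
e=min(r,key=lambda x:abs(x["box"][0]-354));b=e["box"]
X,er=tri([ray(s,364,258.6),ray(p,420,290.8)]);print("egg",X.round(1),er)
print("egg@z60 top",at_z(p,420,290.8,62).round(1),"side",at_z(s,364,258.6,60).round(1))
for nm,pt,zs in(("goose",(157,274.5),75),("tea",(162,195),8)):print(nm,at_z(p,*pt,zs).round(0))
X,er=tri([ray(s,264,416.4),ray(p,157,274.5)]);print("goose",X.round(),er)
print("dot",at_z(p,130+349/2,150+309/2,52))
E
```

```text
top wheel [550.9  -2.1] 3.27
top lower_cup [551.1  -1.2] 2.13
side wheel [549.3   6.3] 2.73Traceback (most recent call last):
  File "<stdin>", line 7, in <module>
IndexError: list index out of range
```

```bash
python3 - <<'E'
from h import *
p=read_camera("top");s=read_camera("side")
P={k:at_z(p,130+u/2,150+v/2,18)[:2] for k,(u,v) in dict(ul=(242,152),ur=(393,125),ll=(276,350),lr=(432,320)).items()}
for k in P:print(k,P[k].round(1))
d=(P["ul"]-P["ll"]+P["ur"]-P["lr"]);yaw=np.arctan2(d[1],d[0]);print("yaw",yaw,np.mean(list(P.values()),0))
X,er=tri([ray(s,363.5,258.6),ray(p,420,290.8)]);print("egg",X.round(1),er)
X,er=tri([ray(s,264,416.4),ray(p,157,274.5)]);print("goose",X.round(),er)
# knob top, tc crop centre (328,207); side knob top approx sc(365,28)
X,er=tri([ray(p,130+328/2,150+207/2),ray(s,140+365/2,190+28/2)]);print("knob",X.round(1),er)
# lower cup mouth in side: sc (363,230); top camera boundary
print("cup mouth side z78",at_z(s,140+363/2,190+230/2,78).round(1))
X,er=tri([ray(s,140+363/2,190+150/2)]*1+[ray(p,130+338/2,150+250/2)]);print("uppercup",X,er)
print("dot",at_z(p,130+349/2,150+309/2,52))
print("mug",at_z(p,130+690/2,150+130/2,95),"green",at_z(p,461,295,29),"teal",at_z(p,394,333,29),"purp",at_z(p,417,255,29))
# wheel edge extremes in top crop: left 254, right 425, bottom 339
for u,v in((254,255),(425,255),(341,339)):print(at_z(p,130+u/2,150+v/2,52).round(1))
w=read_camera("wrist");print(w["vertical_fov"],w["cx"],w["cy"]);E=np.array(w["extrinsics"]);print(E.round(3).tolist())
from scipy.spatial.transform import Rotation as R
S=state();T=R.from_euler("xyz",S["tcp_rot"]).as_matrix();print("cam in tool",(T.T@(E[:3,3]-S["eef_pos"])).round(1),(T.T@E[:3,:3]).round(3).tolist())
E
```

```text
ul [663.8 113.9]
ur [702.6 -52.2]
ll [449.3  61.9]
lr [ 488.7 -102.7]
yaw 0.23512303508310967 [576.08033678   5.22851742]
egg [ 530.5 -251.7   62.2] [np.float64(1.4557309093613358), np.float64(1.455730909361567)]
goose [539. 294.  66.] [np.float64(0.6886765687690904), np.float64(0.6886765687691523)]
knob [ 5.505e+02 -3.000e-01  3.162e+02] [np.float64(0.6746507052014536), np.float64(0.674650705201608)]
cup mouth side z78 [552.3  -3.6  78. ]
uppercup [544.15666325  -2.42462718 179.58311882] [np.float64(7.6279166314601765), np.float64(7.627916631460279)]
dot [493.52588399 -14.25661547  52.        ]
mug [ 690.11062467 -357.66958451   95.        ] green [ 530.95587249 -345.73199281   29.        ] teal [ 444.70501314 -204.13854625   29.        ] purp [ 613.29715893 -251.88980738   29.        ]
[545.2  88.2  52. ]
[553.5 -91.1  52. ]
[462.4  -7.6  52. ]
59.05788818846928 317.5785499565512 243.192194032512
[[0.235, 0.943, 0.236, 213.717], [-0.972, 0.227, 0.058, -591.113], [0.001, -0.243, 0.97, 385.142], [0.0, 0.0, 0.0, 1.0]]
cam in tool [  69.1   -0.3 -183.4] [[0.0, 0.97, 0.243], [1.0, 0.0, -0.001], [-0.001, 0.243, -0.97]]
```

jog_arm([
  [[0,100,-150],0],
  [[0,200,-150],0],
  [[0,300,-150],0],
  [[0,400,-150],0],
  [[0,500,-150],0],
], grip=0)

```text
t: 2.05
eef_pos: [196.0, -812.1, 306.5]
tcp_rot: [3.14, 0.0, 0.237]
ft_force: [0.0, -0.9, 0.1]
opening: 1.002
grip_force: 0.0
```

jog_arm([
  [[0,100,-50],0],
  [[0,200,-50],0],
  [[0,300,-50],0],
  [[0,300,-50],0],
  [[0,300,-50],0],
])

```text
t: 2.55
eef_pos: [217.3, -902.4, 297.2]
tcp_rot: [3.12, -0.001, 0.237]
ft_force: [-0.1, -0.9, -2.0]
opening: 1.001
grip_force: 0.0
```

```bash
python3 -c "
from h import *
s=state();print(s['joints'].round(3),s['eef_pos'],s['tcp_rot'],s['t'])"
```

```text
[-1.406  1.109  0.052  0.002  1.958 -0.071] [ 217.28077581 -902.36260444  297.22292627] [ 3.11999519e+00 -7.25005903e-04  2.36724204e-01] 2.55
```

jog_arm([
  [[0,300,0],0],
  [[0,300,0],0],
  [[0,300,0],0],
  [[0,300,0],0],
  [[0,300,0],0],
])

```text
t: 3.05
eef_pos: [224.6, -932.6, 250.7]
tcp_rot: [3.076, 0.0, 0.237]
ft_force: [-0.1, 0.4, 0.2]
opening: 1.003
grip_force: 0.0
```

```bash
python3 -c "
from h import *
s=state();print(s['joints'].round(3),s['eef_pos'],s['tcp_rot'],s['t'])"
```

```text
[-1.405  1.162  0.048  0.005  1.866 -0.069] [ 224.6360209  -932.57294113  250.69841283] [3.07556432e+00 6.57600780e-05 2.36795783e-01] 3.05
```

jog_arm([
  [[0,-50,0],0],
  [[0,-50,0],0],
])

```text
t: 3.25
eef_pos: [216.0, -899.1, 247.1]
tcp_rot: [3.077, -0.0, 0.237]
ft_force: [-0.2, -1.1, -0.1]
opening: 0.998
grip_force: 0.0
```

```bash
python3 -c "
from h import *
s=state();print(s['joints'].round(3),s['eef_pos'],s['tcp_rot'],s['t'])"
```

```text
[-1.408  0.991  0.444  0.005  1.642 -0.073] [ 215.99727464 -899.13762724  247.1206544 ] [ 3.07684777e+00 -5.67485537e-05  2.36648170e-01] 3.25
```

jog_arm([
  [[33,-31,-8],0],
  [[66,-63,-16],0],
  [[98,-94,-24],0],
  [[131,-125,-31],0],
  [[163,-157,-31],0],
])

```text
t: 3.75
eef_pos: [338.3, -705.1, 272.7]
tcp_rot: [3.072, -0.0, 0.237]
ft_force: [-0.1, -0.9, -0.2]
opening: 1.003
grip_force: 0.0
```

jog_arm([
  [[33,-31,-8],0],
  [[66,-63,-16],0],
  [[98,-94,-24],0],
  [[131,-125,-31],0],
  [[163,-157,-31],0],
])

```text
t: 4.25
eef_pos: [459.7, -512.7, 293.0]
tcp_rot: [3.073, -0.001, 0.237]
ft_force: [0.9, -0.7, -0.6]
opening: 1.006
grip_force: 0.0
```

jog_arm([
  [[33,-31,-8],0],
  [[66,-63,-16],0],
  [[98,-94,-24],0],
  [[131,-125,-31],0],
  [[163,-157,-31],0],
])

```text
t: 4.75
eef_pos: [581.0, -320.1, 313.6]
tcp_rot: [3.073, -0.002, 0.237]
ft_force: [0.5, -0.3, 0.0]
opening: 0.996
grip_force: 0.0
```

jog_arm([
  [[33,-31,-8],0],
  [[66,-63,-16],0],
  [[98,-94,-24],0],
  [[131,-125,-31],0],
  [[163,-157,-31],0],
])

```text
t: 5.25
eef_pos: [702.1, -127.4, 334.2]
tcp_rot: [3.074, -0.003, 0.237]
ft_force: [-0.3, -0.6, -0.0]
opening: 0.997
grip_force: 0.0
```

jog_arm([
  [[33,-31,-6],0],
  [[66,-63,-12],0],
  [[98,-94,-18],0],
  [[131,-125,-24],0],
  [[163,-157,-30],0],
])

```text
t: 5.75
eef_pos: [822.9, 65.0, 353.0]
tcp_rot: [3.075, -0.001, 0.237]
ft_force: [0.3, -1.0, 0.2]
opening: 1.001
grip_force: 0.0
```

jog_arm([
  [[400,0,-100],0],
  [[400,0,-100],0],
  [[400,0,-100],0],
  [[400,0,-100],0],
  [[400,0,-100],0],
])

```text
t: 6.25
eef_pos: [905.4, 96.6, 347.0]
tcp_rot: [3.072, -0.029, 0.239]
ft_force: [0.2, 0.0, -0.1]
opening: 0.998
grip_force: 0.0
```

jog_arm([
  [[900,0,-400],0],
  [[900,0,-400],0],
  [[900,0,-400],0],
  [[900,0,-400],0],
  [[900,0,-400],0],
])

```text
t: 6.75
eef_pos: [909.8, 122.9, 352.8]
tcp_rot: [3.067, -0.065, 0.241]
ft_force: [0.1, -0.7, -0.4]
opening: 1.001
grip_force: 0.0
```

```bash
python3 -c "
from h import *
s=state();print(s['joints'].round(3),s['eef_pos'],s['tcp_rot'],s['t'])"
```

```text
[ 0.082  1.051  0.049 -0.068  1.965  1.385] [909.76031024 122.9364029  352.79230543] [ 3.06716561 -0.06520304  0.24136788] 6.75
```

jog_arm([
  [[900,0,-330],0],
  [[900,0,-330],0],
  [[900,0,-330],0],
  [[900,0,-330],0],
  [[900,0,-330],0],
])

```text
t: 7.25
eef_pos: [918.7, 145.0, 346.7]
tcp_rot: [3.064, -0.097, 0.244]
ft_force: [0.1, 0.5, 0.2]
opening: 1.002
grip_force: 0.0
```

jog_arm([
  [[900,0,-290],0],
])

```text
t: 7.35
eef_pos: [926.0, 150.2, 347.8]
tcp_rot: [3.061, -0.126, 0.246]
ft_force: [-0.1, -0.2, -1.2]
opening: 1.0
grip_force: 0.0
```

jog_arm([
  [[5000,0,-1500],0],
])

```text
t: 7.45
eef_pos: [933.5, 155.6, 350.2]
tcp_rot: [3.058, -0.157, 0.249]
ft_force: [-0.2, -0.4, 0.2]
opening: 0.997
grip_force: 0.0
```

jog_arm([
  [[900,0,-260],0],
  [[900,0,-260],0],
  [[900,0,-260],0],
  [[900,0,-260],0],
  [[900,0,-260],0],
])

```text
t: 7.95
eef_pos: [939.9, 172.5, 350.4]
tcp_rot: [3.056, -0.189, 0.251]
ft_force: [-0.3, -0.2, -0.2]
opening: 0.998
grip_force: 0.0
```

```bash
python3 -c "
from h import *
s=state();print(s['joints'].round(3),s['eef_pos'],s['tcp_rot'],s['t'])"
```

```text
[ 0.131  1.059  0.049 -0.065  1.836  1.435] [939.91479403 172.50296161 350.35784144] [ 3.0557716  -0.18875555  0.25143742] 7.95
```

jog_arm([
  [[900,0,-200],0],
])

```text
t: 8.05
eef_pos: [947.7, 177.0, 351.9]
tcp_rot: [3.053, -0.219, 0.254]
ft_force: [0.5, -0.1, -0.1]
opening: 0.997
grip_force: 0.0
```

jog_arm([
  [[900,0,-180],0],
])

```text
t: 8.15
eef_pos: [955.5, 181.7, 354.0]
tcp_rot: [3.051, -0.25, 0.257]
ft_force: [1.0, -0.3, -0.5]
opening: 1.003
grip_force: 0.0
```

jog_arm([
  [[900,0,-150],0],
])

```text
t: 8.25
eef_pos: [963.0, 186.1, 356.2]
tcp_rot: [3.048, -0.28, 0.26]
ft_force: [-0.3, 0.4, 0.2]
opening: 1.002
grip_force: 0.0
```

jog_arm([
  [[900,0,-120],0],
])

```text
t: 8.35
eef_pos: [970.6, 190.5, 358.1]
tcp_rot: [3.046, -0.309, 0.263]
ft_force: [-0.2, 0.8, -0.1]
opening: 0.998
grip_force: 0.0
```

jog_arm([
  [[900,0,-90],0],
])

```text
t: 8.45
eef_pos: [978.4, 194.7, 359.8]
tcp_rot: [3.043, -0.339, 0.266]
ft_force: [-0.3, 0.6, 0.2]
opening: 0.999
grip_force: 0.0
```

jog_arm([
  [[900,0,-60],0],
])

```text
t: 8.55
eef_pos: [986.2, 198.8, 361.5]
tcp_rot: [3.041, -0.368, 0.269]
ft_force: [0.6, -0.7, -0.8]
opening: 1.0
grip_force: 0.0
```

jog_arm([
  [[900,0,-30],0],
])

```text
t: 8.65
eef_pos: [994.1, 202.8, 363.1]
tcp_rot: [3.038, -0.398, 0.272]
ft_force: [-0.2, 0.2, 0.2]
opening: 0.995
grip_force: 0.0
```

jog_arm([
  [[900,0,0],0],
])

```text
t: 8.75
eef_pos: [1002.0, 206.8, 364.7]
tcp_rot: [3.036, -0.427, 0.276]
ft_force: [-0.3, 0.8, 0.4]
opening: 0.995
grip_force: 0.0
```

jog_arm([
  [[900,0,30],0],
])

```text
t: 8.85
eef_pos: [1010.0, 210.6, 366.2]
tcp_rot: [3.033, -0.457, 0.279]
ft_force: [-0.7, -0.1, -1.4]
opening: 1.002
grip_force: 0.0
```

jog_arm([
  [[900,0,60],0],
])

```text
t: 8.95
eef_pos: [1018.0, 214.4, 367.7]
tcp_rot: [3.03, -0.486, 0.283]
ft_force: [-0.5, -0.4, 0.3]
opening: 0.998
grip_force: 0.0
```

```bash
python3 -c "
from h import *
s=state();print(s['joints'].round(3),s['eef_pos'],s['tcp_rot'],s['t'])"
```

```text
[ 0.159  1.072  0.048 -0.053  1.526  1.463] [1018.00724291  214.43049461  367.69662188] [ 3.02992727 -0.4863749   0.28278174] 8.95
```

jog_arm([
  [[900,0,90],0],
])

```text
t: 9.05
eef_pos: [1026.0, 218.1, 369.1]
tcp_rot: [3.027, -0.516, 0.287]
ft_force: [0.2, 0.2, -1.1]
opening: 1.0
grip_force: 0.0
```

jog_arm([
  [[900,0,120],0],
])

```text
t: 9.15
eef_pos: [1033.9, 221.7, 370.6]
tcp_rot: [3.024, -0.545, 0.291]
ft_force: [0.2, -0.5, 0.8]
opening: 1.0
grip_force: 0.0
```

jog_arm([
  [[900,0,150],0],
])

```text
t: 9.25
eef_pos: [1041.9, 225.2, 372.0]
tcp_rot: [3.021, -0.575, 0.295]
ft_force: [-0.0, 0.1, 0.4]
opening: 0.998
grip_force: 0.0
```

jog_arm([
  [[900,0,180],0],
])

```text
t: 9.35
eef_pos: [1049.7, 228.6, 373.4]
tcp_rot: [3.017, -0.604, 0.299]
ft_force: [0.0, -0.4, 0.3]
opening: 0.995
grip_force: 0.0
```

jog_arm([
  [[900,0,210],0],
])

```text
t: 9.45
eef_pos: [1057.4, 231.9, 374.8]
tcp_rot: [3.014, -0.633, 0.303]
ft_force: [-0.2, -0.4, 0.2]
opening: 0.997
grip_force: 0.0
```

jog_arm([
  [[900,0,240],0],
])

```text
t: 9.55
eef_pos: [1065.1, 235.0, 376.3]
tcp_rot: [3.01, -0.662, 0.308]
ft_force: [-0.2, 0.1, 0.3]
opening: 0.999
grip_force: 0.0
```

jog_arm([
  [[900,0,270],0],
])

```text
t: 9.65
eef_pos: [1072.5, 238.2, 377.8]
tcp_rot: [3.006, -0.69, 0.313]
ft_force: [-0.5, -0.2, -0.3]
opening: 1.003
grip_force: 0.0
```

jog_arm([
  [[900,0,300],0],
])

```text
t: 9.75
eef_pos: [1079.9, 241.2, 379.4]
tcp_rot: [3.002, -0.719, 0.318]
ft_force: [0.3, 1.0, -0.2]
opening: 0.999
grip_force: 0.0
```

jog_arm([
  [[900,0,330],0],
])

```text
t: 9.85
eef_pos: [1087.0, 244.1, 381.1]
tcp_rot: [2.998, -0.747, 0.324]
ft_force: [0.2, 0.2, -0.2]
opening: 1.003
grip_force: 0.0
```

jog_arm([
  [[900,0,360],0],
])

```text
t: 9.95
eef_pos: [1093.9, 246.9, 382.8]
tcp_rot: [2.993, -0.775, 0.329]
ft_force: [0.2, 0.7, 0.3]
opening: 0.996
grip_force: 0.0
```

jog_arm([
  [[900,0,390],0],
])

```text
t: 10.05
eef_pos: [1100.6, 249.6, 384.7]
tcp_rot: [2.988, -0.802, 0.335]
ft_force: [-0.7, 0.8, -0.1]
opening: 1.002
grip_force: 0.0
```

jog_arm([
  [[900,0,420],0],
])

```text
t: 10.15
eef_pos: [1107.1, 252.3, 386.7]
tcp_rot: [2.983, -0.83, 0.342]
ft_force: [0.6, 0.3, 0.5]
opening: 1.006
grip_force: 0.0
```

```bash
cat >> h.py <<'E'
from scipy.spatial.transform import Rotation as R
def T(): return R.from_euler("xyz",state()["tcp_rot"]).as_matrix()
E
python3 -c "
from h import *
s=state();print(s['joints'].round(3),s['eef_pos'],s['tcp_rot'],s['t']);t=T();print(t.round(4))
print('turn to level y',np.arctan2(t[2,1],t[2,0]),np.arccos(-t[2,2]),np.arctan2(t[1,2],t[0,2]))"
```

```text
[ 0.175  1.117  0.048 -0.038  1.136  1.474] [1107.08750478  252.2526929   386.66796242] [ 2.98288744 -0.82963459  0.34163198] 10.15
[[ 0.6361  0.221   0.7393]
 [ 0.2262 -0.9694  0.0951]
 [ 0.7377  0.1067 -0.6667]]
turn to level y 0.14364533241307653 0.841076759598541 0.12797908182446338
```

jog_arm([
  [[0,0,0],0.1436],
  [[0,0,0],0.1436],
], grip=0.2)

```text
t: 10.35
eef_pos: [1106.8, 252.1, 386.3]
tcp_rot: [-3.139, -0.839, 0.124]
ft_force: [0.6, 0.4, 0.1]
opening: 0.887
grip_force: 0.0
```

jog_arm([
  [[-25,28,-28],0],
  [[-51,55,-57],0],
  [[-76,83,-85],0],
  [[-102,110,-113],0],
  [[-127,138,-142],0],
])

```text
t: 10.85
eef_pos: [973.9, 127.1, 387.5]
tcp_rot: [3.136, -0.84, 0.135]
ft_force: [1.4, -0.9, 0.9]
opening: 0.799
grip_force: 0.0
```

jog_arm([
  [[-25,28,-28],0],
  [[-51,55,-57],0],
  [[-76,83,-85],0],
  [[-102,110,-113],0],
  [[-127,138,-142],0],
])

```text
t: 11.35
eef_pos: [803.0, -34.4, 388.3]
tcp_rot: [3.135, -0.84, 0.135]
ft_force: [1.3, -0.9, 0.6]
opening: 0.803
grip_force: 0.0
```

```bash
python3 -c "
from h import *
s=state();print(s['joints'].round(3),s['eef_pos'],s['tcp_rot'],s['t']);t=T();print(t.round(4))
print((t.T@(np.array([560,-264,387])-s['eef_pos'])).round())"
```

```text
[-0.214  0.372  1.505  0.53   0.514  0.862] [802.95004608 -34.42863587 388.31354269] [ 3.13539097 -0.84008695  0.13484086] 11.35
[[ 0.6613  0.1299  0.7388]
 [ 0.0897 -0.9915  0.094 ]
 [ 0.7447  0.0041 -0.6674]]
[-182.  196. -200.]
```

jog_arm([
  [[-26,28,-28],0],
  [[-52,56,-57],0],
  [[-78,84,-86],0],
  [[-104,112,-114],0],
  [[-130,140,-143],0],
])

```text
t: 11.85
eef_pos: [629.3, -197.8, 387.4]
tcp_rot: [3.134, -0.84, 0.136]
ft_force: [0.1, -0.8, -0.8]
opening: 0.801
grip_force: 0.0
```

jog_arm([
  [[-26,28,-28],0],
  [[-52,56,-57],0],
  [[-52,56,-57],0],
])

```text
t: 12.15
eef_pos: [558.4, -266.5, 386.7]
tcp_rot: [3.133, -0.839, 0.13]
ft_force: [-0.3, -0.3, -0.1]
opening: 0.801
grip_force: 0.0
```

```bash
python3 -c "
from h import *
s=state();print(s['joints'].round(3),s['eef_pos'],s['tcp_rot'],s['t']);t=T();print(t.round(4))
print((t.T@(np.array([430,-265,154])-s['eef_pos'])).round())"
```

```text
[-0.843  0.15   1.821  0.936  0.86   0.074] [ 558.44154135 -266.5444143   386.73542485] [ 3.133396   -0.83916417  0.13015886] 12.15
[[ 0.6624  0.1237  0.7388]
 [ 0.0867 -0.9923  0.0884]
 [ 0.7441  0.0055 -0.6681]]
[-258.  -19.   61.]
```

jog_arm([
  [[-37,-3,20],0],
  [[-74,-6,41],0],
  [[-111,-9,61],0],
  [[-148,-12,82],0],
  [[-185,-15,102],0],
])

```text
t: 12.65
eef_pos: [511.7, -253.3, 179.3]
tcp_rot: [3.134, -0.838, 0.136]
ft_force: [0.9, -1.3, -0.5]
opening: 0.803
grip_force: 0.0
```

jog_arm([
  [[-36,-3,20],0],
  [[-36,-3,20],0],
  [[-36,-3,20],0],
])

```text
t: 12.95
eef_pos: [503.1, -251.9, 140.7]
tcp_rot: [-3.141, -0.838, 0.128]
ft_force: [0.3, -0.8, 0.7]
opening: 0.797
grip_force: 0.0
```

```bash
python3 -c "
from h import *
s=state();print(s['joints'].round(3),s['eef_pos'],s['tcp_rot'],s['t']);t=T();print(t.round(4))
w=read_camera('wrist');cv2.imwrite('pics/w1.png',w['img'])
for r in cut_out('egg_center',w): print(r['box'],r['p'],w['img'][r['region']].mean(0).round())
print(proj(w,[530,-252,60]))
p=read_camera('top');a=cv2.resize(p['img'][200:400,330:530],(600,600));cv2.imwrite('pics/t1.png',a)
"
```

```text
[-0.924  0.465  2.236  1.645  0.705 -0.962] [ 503.09288802 -251.89526764  140.66730859] [-3.14120244 -0.8382933   0.12802373] 12.95
[[ 6.633e-01  1.280e-01  7.374e-01]
 [ 8.540e-02 -9.918e-01  9.530e-02]
 [ 7.435e-01 -3.000e-04 -6.687e-01]]
[307.8, 205.6, 361.7, 266.0] 0.96 [96. 37. 79.]
[292.8, 270.3, 359.0, 326.5] 0.78 [ 79. 106. 136.]
[461.8, 311.5, 485.8, 328.0] 0.6 [37. 80. 31.]
(np.float64(323.3048314085586), np.float64(313.2882980851358))
```

View pics/w1.png

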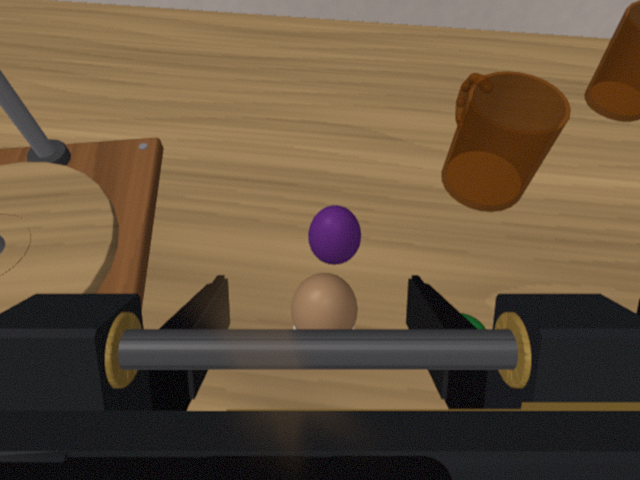

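The wrist view shows the brown egg at (325,303), standing in its white cup between the open fingers. Purple is at (334,235) and green at (470,322). Refining the position with a silhouette fit.

```bash
python3 - <<'E'
from h import *
from scipy.optimize import least_squares
# egg surface: 58 tall, widest 44 at 26 above bottom; visible above rim (z>=-18 rel centre)
h=np.linspace(11,58,40);r=np.where(h<26,22*np.sqrt(np.clip(1-((26-h)/26)**2,0,1)),22*np.sqrt(np.clip(1-((h-26)/32)**2,0,1)))
a=np.linspace(0,2*np.pi,60);M=np.array([[ri*np.cos(b),ri*np.sin(b),hi-29] for hi,ri in zip(h,r) for b in a])
def ext(p,c):
    uv=np.array([proj(p,c+m) for m in M]);return uv[:,0].min(),uv[:,0].max(),uv[:,1].min()
w=read_camera("wrist");s=read_camera("side");t=read_camera("top")
def find(p,c):
    for q in cut_out("egg_center",p):
        b=q["box"];m=p["img"][q["region"]].mean(0)
        if abs((b[0]+b[2])/2-c[0])<12 and abs((b[1]+b[3])/2-c[1])<14 and m[2]>m[1]>m[0]: return b
obs=[("w",w,find(w,(325,300))),("s",s,find(s,(364,258))),("t",t,find(t,(420,291)))]
print([(n,b) for n,_,b in obs])
obs=[o for o in obs if o[2]]
def f(c):
    e=[]
    for n,p,b in obs:
        l,rr,tp=ext(p,np.array([c[0],c[1],60]));k=.2 if n=="w" else .4
        e+=[k*(l-b[0]),k*(rr-b[2]),k*(tp-b[1])]
    return e
o=least_squares(f,[530,-252],diff_step=1e-3);print(o.x.round(1),np.round(o.fun,2))
c=o.x;S=state();R_=T();g=np.array([c[0],c[1],63]);d=R_.T@(g-6*R_[:,2]-S["eef_pos"]);print(d.round(1),S["eef_pos"].round(1))
E
```

```text
[('w', [294.5, 275.2, 355.2, 328.1]), ('s', [353.7, 249.6, 372.8, 270.8]), ('t', [411.9, 281.4, 431.9, 303.8])]
[ 531.5 -254.1] [-0.44  0.8   0.49  0.24 -0.65 -0.51 -0.8   0.04 -0.32]
[-39.    5.8  67.1] [ 502.7 -251.8  140.8]
```

jog_arm([
  [[-12,2,22],0],
  [[-24,4,44],0],
  [[-34,6,59],0],
  [[-39,6,67],0],
  [[-39,6,67],0],
])

```text
t: 13.9
eef_pos: [526.9, -254.5, 65.3]
tcp_rot: [-3.14, -0.838, 0.127]
ft_force: [0.4, -0.2, -0.8]
opening: 0.801
grip_force: 0.0
```

```bash
python3 -c "
from h import *
s=state();print(s['joints'].round(3),s['eef_pos'],s['tcp_rot'],s['ft_force'])
w=read_camera('wrist');p=read_camera('side');cv2.imwrite('pics/g1.png',np.hstack([cv2.resize(w['img'][200:440,160:480],(400,300)),cv2.resize(p['img'][190:310,300:460],(400,300))]))"
```

```text
[-0.883  0.649  2.232  1.891  0.726 -1.234] [ 526.85634227 -254.46342145   65.25446624] [-3.13976523 -0.83761729  0.12665271] [ 0.42330421 -0.17454295 -0.81628772]
```

View pics/g1.png

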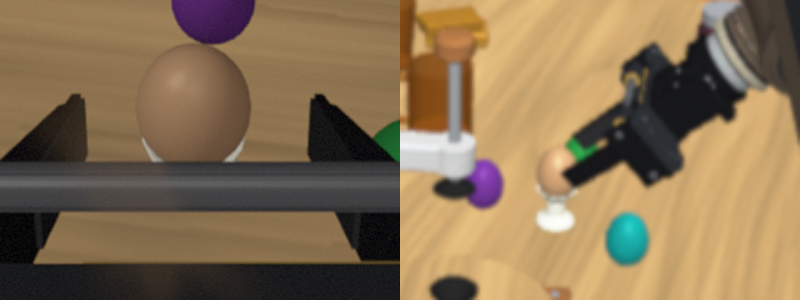

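```bash
python3 -c "
from h import *
s=state();t=T();p=read_camera('side')
for n,q in(('tip',25*t[:,2]-40*t[:,1]),('egg',np.array([531.5,-254.1,60])-s['eef_pos']),('tcp',0*t[:,0])):
  u,v=proj(p,s['eef_pos']+q);print(n,400+(u-300)*2.5,(v-190)*2.5)
for nm in ('egg_center',): 
  w=read_camera('wrist')
  print([(r['box'],w['img'][r['region']].mean(0).round()) for r in cut_out(nm,w)],proj(w,[531.5,-254.1,60]))
"
```

```text
tip 537.1109622353858 198.11262027938866
egg 556.9751638887974 171.86810787706804
tcp 561.7460891569531 167.01800824713914
[([269.9, 234.9, 361.3, 326.7], array([ 75., 102., 130.])), ([459.8, 291.8, 498.7, 327.5], array([45., 99., 31.])), ([294.0, 156.6, 365.7, 238.7], array([92., 36., 76.]))] (np.float64(317.87107672700466), np.float64(290.5349691856054))
```

```bash
python3 -c "
from h import *
s=state();t=T();p=read_camera('side')
k=8;x0,y0=335,235
im=cv2.resize(p['img'][y0:y0+65,x0:x0+90],None,fx=k,fy=k,interpolation=2)
for q,c in((25*t[:,2]-38*t[:,1],(0,0,255)),(25*t[:,2]+38*t[:,1],(0,255,255)),(np.array([531.5,-254.1,60])-s['eef_pos'],(255,0,0)),(-38*t[:,1],(255,255,0))):
  u,v=proj(p,s['eef_pos']+q);cv2.circle(im,(int((u-x0)*k),int((v-y0)*k)),5,c,-1)
cv2.imwrite('pics/g2.png',im)
"
```

```text
(no output)
```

View pics/g2.png

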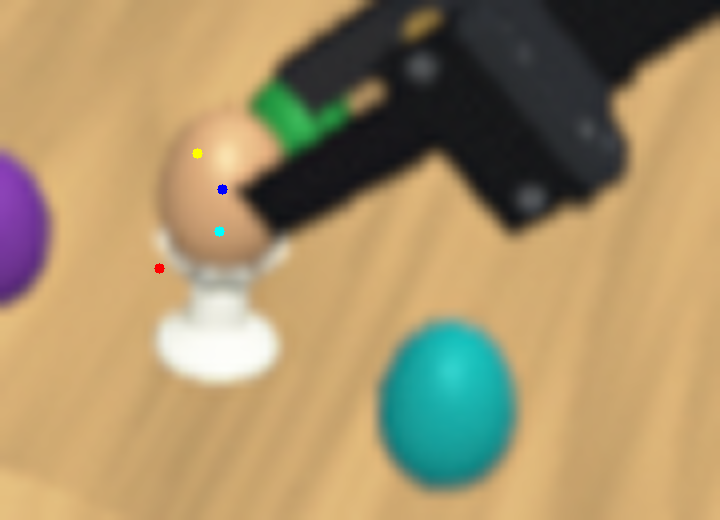

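```bash
python3 -c "
from h import *
s=state();t=T();p=read_camera('side');w=read_camera('wrist')
E=np.array(w['extrinsics']);print('cam in tool',(t.T@(E[:3,3]-s['eef_pos'])).round(1),(t.T@E[:3,:3]).round(3).tolist())
# upper tip corner, near finger: side (245,190)->, wrist (224,278)
for uw in((222,278),(228,278)):
  for us in((245,190),(260,215)):
    X,e=tri([ray(w,*uw),ray(p,335+us[0]/8,235+us[1]/8)]);print(uw,us,(t.T@(X-s['eef_pos'])).round(1),np.round(e,1))
print(s['opening'])
for z in(25,-16):
  for y in(-38,-50):print(z,y,[np.round(proj(w,s['eef_pos']+t@np.array([x,y,z])),0) for x in(-10,10)])
cv2.imwrite('pics/w3.png',w['img'][220:460,120:520].repeat(2,0).repeat(2,1))
"
```

```text
cam in tool [  69.    -0.3 -182.6] [[0.001, 0.97, 0.243], [1.0, -0.0, -0.001], [-0.0, 0.243, -0.97]]
(222, 278) (245, 190) [ 10.3 -40.2 -16.7] [2.3 2.3]
(222, 278) (260, 215) [  5.3 -41.7 -14.6] [6.4 6.4]
(228, 278) (245, 190) [  9.7 -38.  -15.6] [2.5 2.5]
(228, 278) (260, 215) [  4.7 -39.5 -13.5] [6.7 6.7]
0.7985685436814143
25 -38 [array([245., 294.]), array([243., 257.])]
25 -50 [array([222., 294.]), array([220., 257.])]
-16 -38 [array([229., 328.]), array([227., 284.])]
-16 -50 [array([201., 328.]), array([198., 284.])]
```

View pics/w3.png

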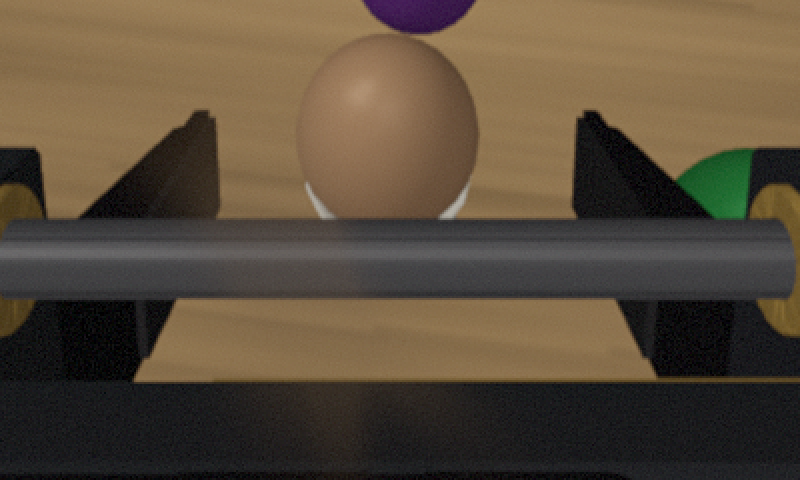

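The images show the fingertips about 41 mm short of where the stated TCP puts them: tip corner at tool z ≈ -16, where the side and wrist cameras agree. I'll go forward by that much before closing.

jog_arm([
  [[0,0,14],0],
  [[0,0,28],0],
  [[0,0,41],0],
  [[0,0,41],0],
])

```text
t: 14.7
eef_pos: [557.7, -250.4, 38.2]
tcp_rot: [-3.141, -0.838, 0.129]
ft_force: [-0.3, -0.2, -0.2]
opening: 0.8
grip_force: 0.0
```

```bash
python3 -c "
from h import *
s=state();t=T();p=read_camera('side');print(s['eef_pos'],s['ft_force'],s['joints'].round(2))
k=8;x0,y0=335,235
im=cv2.resize(p['img'][y0:y0+65,x0:x0+90],None,fx=k,fy=k,interpolation=2)
for q,c in((-16*t[:,2]-38*t[:,1]+10*t[:,0],(0,0,255)),(-16*t[:,2]-38*t[:,1]-10*t[:,0],(0,255,255)),(np.array([531.5,-254.1,60])-s['eef_pos'],(255,0,0))):
  u,v=proj(p,s['eef_pos']+q);cv2.circle(im,(int((u-x0)*k),int((v-y0)*k)),5,c,-1)
cv2.imwrite('pics/g3.png',im)
"
```

```text
[ 557.68146692 -250.44027738   38.18779564] [-0.2519395  -0.19806179 -0.16249556] [-0.82  0.72  2.19  1.98  0.72 -1.28]
```

View pics/g3.png

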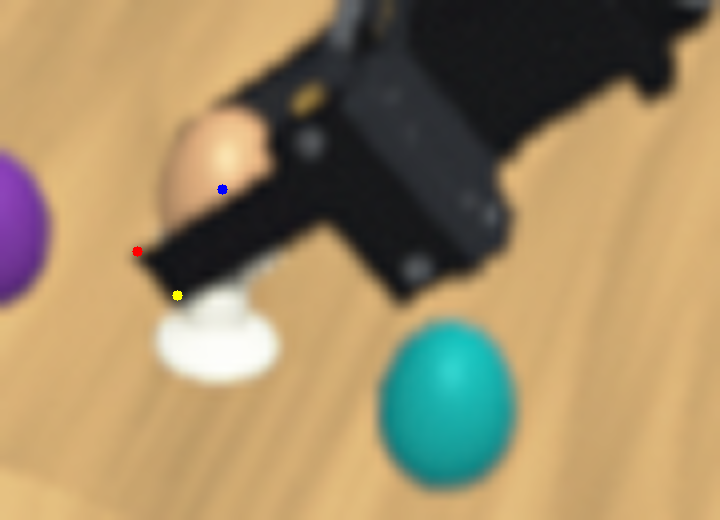

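jog_arm([
  [[1.5,0,-1.5],0],
  [[1.5,0,-1.5],0],
])

```text
t: 14.95
eef_pos: [556.7, -251.0, 41.7]
tcp_rot: [3.141, -0.839, 0.128]
ft_force: [-0.1, -0.9, 0.4]
opening: 0.801
grip_force: 0.0
```

jog_arm([
  [[0,0,0],0],
  [[0,0,0],0],
  [[0,0,0],0],
  [[0,0,0],0],
  [[0,0,0],0],
], grip=1)

```text
t: 15.45
eef_pos: [556.9, -250.7, 41.1]
tcp_rot: [3.141, -0.839, 0.128]
ft_force: [0.2, 2.0, 0.6]
opening: 0.453
grip_force: 30.0
```

jog_arm([
  [[0,0,0],0],
  [[0,0,0],0],
])

```text
t: 15.65
eef_pos: [557.0, -250.7, 41.1]
tcp_rot: [3.141, -0.839, 0.128]
ft_force: [0.0, 1.7, 0.8]
opening: 0.45
grip_force: 30.0
```

jog_arm([
  [[7,0,-7],0],
  [[22,0,-20],0],
  [[45,0,-40],0],
  [[64,0,-58],0],
  [[74,0,-67],0],
])

```text
t: 16.15
eef_pos: [556.7, -251.2, 142.9]
tcp_rot: [3.138, -0.84, 0.13]
ft_force: [0.2, -0.4, -1.2]
opening: 0.451
grip_force: 30.0
```

jog_arm([
  [[-2,-12,1],0],
  [[-8,-42,2],0],
  [[-14,-74,4],0],
  [[-20,-106,5],0],
  [[-25,-138,7],0],
])

```text
t: 16.65
eef_pos: [526.9, -114.7, 117.3]
tcp_rot: [3.14, -0.838, 0.128]
ft_force: [0.7, -0.1, -0.0]
opening: 0.454
grip_force: 30.0
```

jog_arm([
  [[-6,-32,1],0],
  [[-12,-63,2],0],
  [[-17,-88,4],0],
  [[-19,-100,4],0],
  [[-19,-100,4],0],
])

```text
t: 17.15
eef_pos: [504.6, -16.0, 100.3]
tcp_rot: [-3.141, -0.837, 0.13]
ft_force: [-1.4, -0.3, -0.6]
opening: 0.451
grip_force: 30.0
```

```bash
python3 -c "
from h import *
s=state();t=T();print(s['eef_pos'],s['tcp_rot'],s['ft_force'],s['joints'].round(2),s['opening'],s['t'])
w=read_camera('wrist');p=read_camera('side')
e=s['eef_pos']+np.array([-25.5,-3.4,18.9])
print('egg exp',e,proj(w,e),proj(p,e))
for n,q in(('w',w),('s',p)):
  for k in('egg_center','lower_cup','upper_mouth','knob_top'):print(n,k,[(r['box'],round(r['p'],2)) for r in cut_out(k,q)])
print('cup pred',proj(w,[551,-1,78]),proj(p,[551,-1,78]))
cv2.imwrite('pics/c1.png',np.hstack([cv2.resize(w['img'][60:360,120:520],(400,300)),cv2.resize(p['img'][190:355,220:440],(400,300))]))
"
```

```text
[504.59164356 -16.01619701 100.28941225] [-3.14119772 -0.83713026  0.12969551] [-1.36781694 -0.33635756 -0.55544252] [-0.37  0.53  2.52  2.6   0.75 -1.5 ] 0.4513976818176889 17.15
egg exp [479.09164356 -19.41619701 119.18941225] (np.float64(318.2868475780628), np.float64(329.6883332902854)) (np.float64(357.0405352323778), np.float64(292.2252604882168))
w egg_center [([627.3, 219.3, 639.6, 265.8], 0.84), ([264.0, 262.6, 378.3, 385.8], 0.77)]
w lower_cup [([155.3, 152.9, 448.4, 410.5], 0.55)]
w upper_mouth [([242.1, 39.0, 338.7, 103.8], 0.85)]
w knob_top [([239.0, 39.1, 339.8, 102.4], 0.65)]
s egg_center [([329.7, 255.9, 341.2, 272.1], 0.74), ([366.8, 241.1, 375.3, 264.9], 0.6)]
s lower_cup [([277.7, 295.3, 365.9, 348.3], 0.73), ([149.9, 408.5, 173.7, 432.6], 0.3)]
s upper_mouth [([314.9, 261.2, 329.1, 267.3], 0.66), ([282.3, 293.7, 361.7, 344.8], 0.58)]
s knob_top [([311.3, 202.7, 332.6, 266.6], 0.84)]
cup pred (np.float64(302.19766947842936), np.float64(234.8231040340891)) (np.float64(321.65436316757035), np.float64(305.81118880903415))
```

View pics/c1.png

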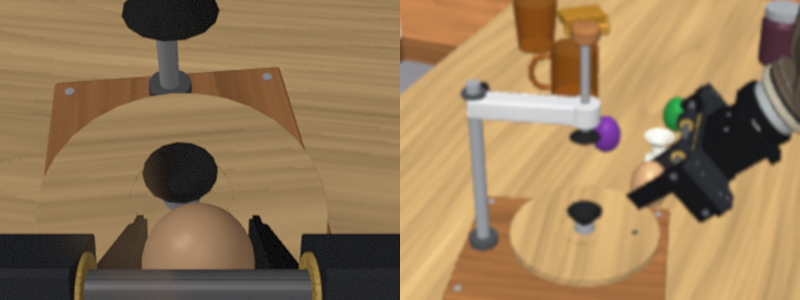

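```bash
python3 - <<'E'
from h import *
from scipy.optimize import least_squares
w=read_camera("wrist");p=read_camera("side")
a=np.linspace(0,2*np.pi,180)
def ring(q,c,z,r):
    uv=np.array([proj(q,[c[0]+r*np.cos(b),c[1]+r*np.sin(b),z]) for b in a]);return uv[:,0].min(),uv[:,0].max(),uv[:,1].min()
def meas(q,x0,x1,y0,y1,th=60):
    g=cv2.cvtColor(q["img"],cv2.COLOR_BGR2GRAY)[y0:y1,x0:x1]
    n,l,st,_=cv2.connectedComponentsWithStats((g<th).astype(np.uint8));i=1+st[1:,4].argmax();s=st[i]
    return x0+s[0],x0+s[0]+s[2],y0+s[1]
mw=meas(w,240,360,190,255);ms=meas(p,300,345,292,318,70);print(mw,ms)
print("pred",np.round(ring(w,(551,-1),78,22),1),np.round(ring(p,(551,-1),78,22),1))
f=lambda c:np.r_[np.array(ring(w,c,78,22))-mw,1.7*(np.array(ring(p,c,78,22))-ms)]
o=least_squares(f,[551,-1],diff_step=1e-3);print("cup",o.x.round(1),o.fun.round(1))
o=least_squares(lambda c:f(c)[:3],[551,-1],diff_step=1e-2);print("w only",o.x.round(1),o.fun.round(1))
# egg in hand, wrist silhouette
S=state();t=T()
h=np.linspace(0,58,40);r=np.where(h<26,22*np.sqrt(np.clip(1-((26-h)/26)**2,0,1)),22*np.sqrt(np.clip(1-((h-26)/32)**2,0,1)))
e=S["eef_pos"]+[-25.5,-3.4,18.9]
uv=np.array([proj(w,e+[ri*np.cos(b),ri*np.sin(b),hi-29]) for hi,ri in zip(h,r) for b in a[::4]])
print("egg pred l,r,top",uv[:,0].min(),uv[:,0].max(),uv[:,1].min(), e)
g=cv2.cvtColor(w["img"],cv2.COLOR_BGR2HSV)
print([ (r["box"]) for r in cut_out("egg_center",w)])
E
```

```text
(np.int32(259), np.int32(333), np.int32(204)) (np.int32(313), np.int32(330), np.int32(301))
pred [259.3 337.4 205.8] [311.4 331.9 299.8]
cup [5.517e+02 5.000e-01] [-2.   1.8  0.6 -3.7  2.3 -1.6]
w only [552.4   0.6] [-1.9  1.9 -0.3]
egg pred l,r,top 261.2145388419147 374.96218575070793 268.9790414035783 [479.7417907  -21.16154802 119.67167638]
[[266.2, 263.0, 375.7, 384.7], [622.8, 218.5, 640.0, 270.0], [233.9, 41.1, 335.2, 105.0]]
```

```bash
python3 - <<'E'
from h import *
P=[];Q=[]
for i in range(4):
    read_camera("wrist");s=state();P.append(s["eef_pos"]);Q.append(s["tcp_rot"])
print(np.mean(P,0).round(1),np.std(P,0).round(2),np.array(Q).round(3).tolist())
t=T();e=np.mean(P,0)+[-25.5,-3.4,18.9]
for z in(96+14,):
    print(e,(t.T@(np.array([551.7,0.2,z])-e)).round(1)); print((t.T@np.array([0,0,-1.])).round(3))
E
```

```text
[505.2 -17.6 100.7] [0.01 0.05 0.01] [[3.141, -0.839, 0.128], [3.141, -0.839, 0.128], [3.141, -0.839, 0.128], [3.141, -0.839, 0.128]]
[479.70720797 -20.95226999 119.62026632] [ 42.4 -11.8  61.5]
[-0.744 -0.     0.669]
```

jog_arm([
  [[6,-2,8],0],
  [[16,-5,24],0],
  [[28,-8,42],0],
  [[38,-11,55],0],
  [[42,-12,60],0],
])

```text
t: 18.5
eef_pos: [577.5, 4.5, 91.9]
tcp_rot: [3.141, -0.84, 0.129]
ft_force: [-0.3, 0.3, 0.2]
opening: 0.454
grip_force: 30.0
```

jog_arm([
  [[0,0,0],0],
  [[0,0,0],0],
])

```text
t: 18.7
eef_pos: [575.2, 3.8, 91.7]
tcp_rot: [3.141, -0.838, 0.128]
ft_force: [-0.5, -0.4, -0.4]
opening: 0.452
grip_force: 30.0
```

```bash
python3 -c "
from h import *
w=read_camera('wrist');p=read_camera('side');s=state();t=T();print(s['eef_pos'],s['ft_force'],s['joints'].round(2),s['t'])
e=s['eef_pos']+np.array([-25.5,-3.4,18.9]);print('egg',e)
k=6;x0,y0=285,245
im=cv2.resize(p['img'][y0:y0+85,x0:x0+66],None,fx=k,fy=k,interpolation=2)
for q,c in((e,(255,0,0)),(e+[0,0,29],(0,255,0)),([551.7,.3,78],(0,0,255)),([551.7,.3,183],(0,255,255))):
  u,v=proj(p,q);cv2.circle(im,(int((u-x0)*k),int((v-y0)*k)),3,c,-1)
W=cv2.resize(w['img'][60:360,120:520],(680,510))[:,140:540]
cv2.imwrite('pics/c2.png',np.hstack([im,W]))
"
```

```text
[575.15308946   3.48769612  91.7685516 ] [ 0.5373477  -0.25281855 -0.47268581] [-0.24  0.56  2.36  2.67  0.64 -1.44] 18.8
egg [5.49653089e+02 8.76961232e-02 1.10668552e+02]
```

View pics/c2.png

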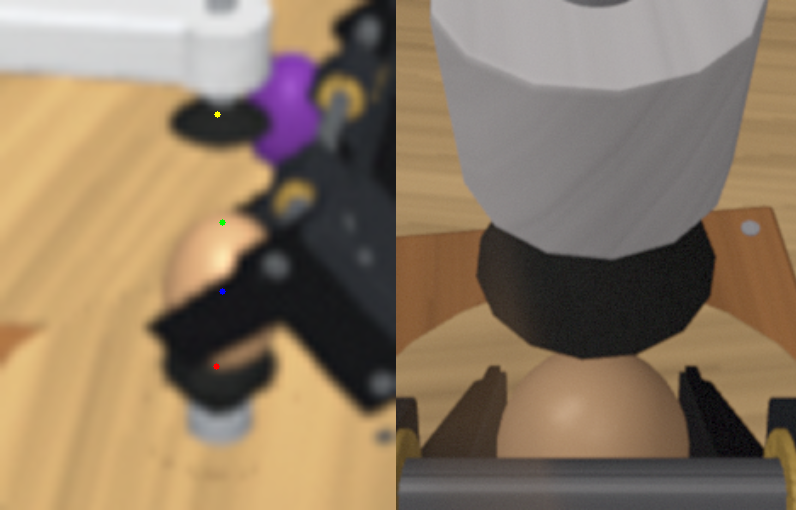

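Side view: the egg axis at about x = 222 is 3–4 crop px (≈1.6 mm) toward the robot from the cup axis at 218. The wrist view shows it laterally centred under the upper cup (593 against 596). I'll correct 1.5 mm while descending.

jog_arm([
  [[-1,0,3],0],
  [[-4,0,6],0],
  [[-6.5,0.2,8],0],
  [[-8,0.2,9],0],
  [[-8,0.2,9],0],
])

```text
t: 19.3
eef_pos: [576.9, 3.6, 79.4]
tcp_rot: [3.142, -0.838, 0.128]
ft_force: [0.3, 0.1, -0.9]
opening: 0.454
grip_force: 30.0
```

jog_arm([
  [[-0.7,0,0.7],0],
  [[-0.7,0,0.7],0],
])

```text
t: 19.5
eef_pos: [577.2, 3.6, 78.9]
tcp_rot: [3.141, -0.839, 0.128]
ft_force: [-0.0, -0.2, -0.6]
opening: 0.449
grip_force: 30.0
```

```bash
python3 -c "
from h import *
s=state();print(s['eef_pos'],s['eef_pos']+np.array([-25.5,-3.4,18.9]),s['ft_force'],s['t'])"
```

```text
[577.19033647   3.63692477  78.85241074] [5.51690336e+02 2.36924770e-01 9.77524107e+01] [-0.04825555 -0.18773105 -0.56724663] 19.5
```

Next, 0.7 mm steps downward, watching the force.

jog_arm([
  [[-0.5,0,0.5],0],
  [[-0.5,0,0.5],0],
])

```text
t: 19.7
eef_pos: [577.3, 3.6, 78.2]
tcp_rot: [3.141, -0.839, 0.128]
ft_force: [0.3, -0.4, -1.1]
opening: 0.451
grip_force: 30.0
```

jog_arm([
  [[-0.5,0,0.5],0],
  [[-0.5,0,0.5],0],
])

```text
t: 19.9
eef_pos: [577.3, 3.6, 77.5]
tcp_rot: [3.141, -0.839, 0.128]
ft_force: [0.1, 0.2, 0.6]
opening: 0.453
grip_force: 30.0
```

jog_arm([
  [[-0.5,0,0.5],0],
  [[-0.5,0,0.5],0],
])

```text
t: 20.1
eef_pos: [577.3, 3.6, 77.2]
tcp_rot: [3.141, -0.84, 0.128]
ft_force: [-3.9, -1.1, 6.2]
opening: 0.45
grip_force: 30.0
```

jog_arm([
  [[-0.5,0,-0.6],0],
  [[-0.5,0,-0.6],0],
])

```text
t: 20.3
eef_pos: [576.6, 3.5, 76.9]
tcp_rot: [3.141, -0.839, 0.128]
ft_force: [0.4, -0.4, 0.6]
opening: 0.448
grip_force: 30.0
```

jog_arm([
  [[-0.2,0,-0.3],0],
  [[-0.2,0,-0.3],0],
])

```text
t: 20.5
eef_pos: [576.4, 3.4, 77.0]
tcp_rot: [3.141, -0.839, 0.128]
ft_force: [1.0, -0.2, -0.3]
opening: 0.453
grip_force: 30.1
```

jog_arm([
  [[-0.5,0,0.45],0],
  [[-0.5,0,0.45],0],
])

```text
t: 20.7
eef_pos: [576.6, 3.4, 76.6]
tcp_rot: [3.141, -0.84, 0.128]
ft_force: [0.0, -0.3, 4.0]
opening: 0.449
grip_force: 30.1
```

jog_arm([
  [[-0.4,0,0.35],0],
  [[-0.4,0,0.35],0],
])

```text
t: 20.9
eef_pos: [576.7, 3.4, 76.6]
tcp_rot: [3.141, -0.841, 0.128]
ft_force: [-2.2, -1.1, 9.6]
opening: 0.45
grip_force: 30.1
```

jog_arm([
  [[0,0,0],0],
  [[0,0,0],0],
  [[0,0,0],0],
], grip=0.3)

```text
t: 21.2
eef_pos: [575.9, 3.5, 75.4]
tcp_rot: [3.141, -0.838, 0.128]
ft_force: [0.1, -0.3, 0.6]
opening: 0.646
grip_force: 0.0
```

jog_arm([
  [[0,0,-4],0],
  [[0,0,-14],0],
  [[0,0,-34],0],
  [[0,0,-60],0],
  [[0,0,-90],0],
])

```text
t: 21.7
eef_pos: [508.5, -4.9, 136.1]
tcp_rot: [3.142, -0.838, 0.128]
ft_force: [-0.4, -0.8, -0.7]
opening: 0.702
grip_force: 0.0
```

```bash
python3 -c "
from h import *
w=read_camera('wrist');p=read_camera('side');s=state();t=T();print(s['eef_pos'],s['ft_force'],s['joints'].round(2),s['t'],s['opening'])
k=6;x0,y0=285,245
im=cv2.resize(p['img'][y0:y0+85,x0:x0+66],None,fx=k,fy=k,interpolation=2)
e=np.array([551.2,0,96])
for q,c in((e,(255,0,0)),(e+[0,0,29],(0,255,0)),([551.2,.0,78],(0,0,255)),([551.2,.0,183],(0,255,255))):
  u,v=proj(p,q);cv2.circle(im,(int((u-x0)*k),int((v-y0)*k)),3,c,-1)
W=cv2.resize(w['img'][60:360,120:520],(680,510))[:,140:540]
cv2.imwrite('pics/c3.png',np.hstack([im,W]))
K=[]
for n,q in(('top',read_camera('top')),('side',p)):
  print(n,[(r['box'],round(r['p'],2)) for r in cut_out('knob_top',q)])
"
```

```text
[507.48182361  -4.98470218 137.67741684] [ 0.80172089 -0.20700342 -0.29231681] [-0.33  0.4   2.48  2.54  0.62 -1.38] 21.8 0.6991633840082151
top [([286.1, 244.9, 307.1, 272.2], 0.71)]
side [([311.1, 202.0, 330.9, 269.3], 0.86), ([278.2, 295.6, 366.5, 349.4], 0.44)]
```

View pics/c3.png

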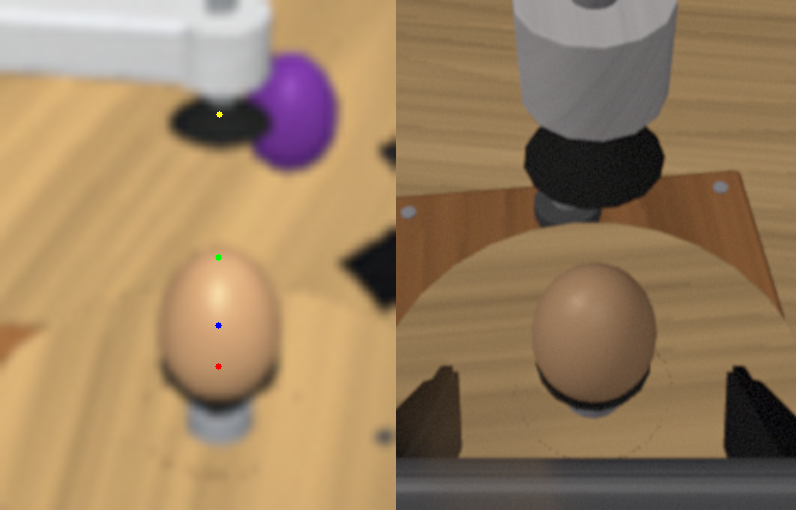

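The egg sits upright in the lower cup: axis at x ≈ 219 in the side crop, and the predicted tip and mouth positions match. Now closing the fingers and going above the knob.

jog_arm([
  [[20,0,-18],0],
  [[50,0,-45],0],
  [[82,0,-74],0],
  [[115,0,-104],0],
  [[148,0,-133],0],
], grip=1)

```text
t: 22.45
eef_pos: [511.4, 2.0, 263.6]
tcp_rot: [-3.119, -0.838, 0.126]
ft_force: [-0.5, 0.6, -0.5]
opening: 0.336
grip_force: 0.0
```

jog_arm([
  [[10,0,-9],0],
  [[10,0,-9],0],
  [[10,0,-9],0],
  [[10,0,-9],0],
])

```text
t: 22.85
eef_pos: [510.8, 2.0, 275.1]
tcp_rot: [-3.117, -0.836, 0.125]
ft_force: [0.3, -0.5, -0.1]
opening: 0.023
grip_force: 0.0
```

```bash
python3 -c "
from h import *
p=read_camera('side');t_=read_camera('top');s=state();t=T();print(s['eef_pos'],s['tcp_rot'],s['joints'].round(2),s['t'],s['opening'])
c=s['eef_pos']+np.array([-18.4,-2.4,3.3]);print('tip',c)
for n,q in(('top',t_),('side',p)):
  r=cut_out('knob_top',q)
  print(n,[(x['box'],round(x['p'],2)) for x in r],'pred',np.round(proj(q,[551.2,0,320]),1))
print((t.T@(np.array([551.2,0,340])-c)).round(1))
"
```

```text
[510.83672989   1.86573462 275.28679675] [-3.11713723 -0.83657076  0.12519985] [-0.32  0.05  2.29  1.5   0.35 -0.24] 22.95 0.006410763572418929
tip [492.43672989  -0.53426538 278.58679675]
top [([285.4, 244.6, 301.4, 263.2], 0.8)] pred [293.8 253. ]
side [([312.4, 202.1, 328.4, 270.6], 0.68)] pred [321.7 202.1]
[84.7  6.9  2. ]
```

jog_arm([
  [[12,0,-11],0],
  [[24,0,-22],0],
  [[36,0,-33],0],
  [[49,0,-44],0],
  [[49,0,-44],0],
])

```text
t: 23.55
eef_pos: [511.6, 0.6, 344.0]
tcp_rot: [-3.12, -0.841, 0.128]
ft_force: [0.5, 0.8, -0.4]
opening: 0.008
grip_force: 0.0
```

jog_arm([
  [[0,0,0],0],
  [[0,0,0],0],
])

```text
t: 23.75
eef_pos: [510.8, 0.9, 341.2]
tcp_rot: [-3.117, -0.837, 0.125]
ft_force: [0.1, -0.1, 0.6]
opening: 0.004
grip_force: 0.0
```

```bash
python3 -c "
from h import *
s=state();t=T();print(s['eef_pos'],s['tcp_rot'],s['joints'].round(2),s['t'],s['opening'])
c=s['eef_pos']-16*t[:,2]-10*t[:,0];print('tip',c)
print((t.T@(np.array([551.2,0,335])-c)).round(1))
"
```

```text
[510.8396089    0.89928579 341.16562226] [-3.1174931  -0.83701797  0.12548704] [-0.33 -0.05  2.17  0.99  0.43  0.31] 23.75 0.0041080562306459465
tip [492.45818418  -1.80814019 344.45090307]
[32.2  6.8 49.6]
```

jog_arm([
  [[8,2,12],0],
  [[16,4,25],0],
  [[25,6,39],0],
  [[32,7,50],0],
  [[32,7,50],0],
])

```text
t: 24.25
eef_pos: [571.4, 2.5, 331.3]
tcp_rot: [-3.118, -0.837, 0.126]
ft_force: [-0.0, 0.3, 0.1]
opening: 0.002
grip_force: 0.0
```

jog_arm([
  [[-4,0,3],0],
  [[-7,0,6],0],
  [[-11,0,10],0],
  [[-13,0,12],0],
  [[-15,0,13],0],
])

```text
t: 24.75
eef_pos: [569.7, 2.6, 312.9]
tcp_rot: [-3.119, -0.839, 0.126]
ft_force: [1.6, 0.5, 2.1]
opening: 0.003
grip_force: 1.6
```

```bash
python3 -c "
from h import *
s=state();t=T();print(s['eef_pos'],s['tcp_rot'],s['joints'].round(2),s['t'],s['ft_force'])
c=s['eef_pos']-16*t[:,2]-10*t[:,0];print('tip',c,(t.T@np.array([0,0,-1])).round(3))
for n in('top','side'):
  q=read_camera(n);print(n,[(x['box'],round(x['p'],2)) for x in cut_out('knob_top',q)],np.round(proj(q,[551.2,0,320]),1))
"
```

```text
[569.7074076    2.6185924  312.90107012] [-3.11869899 -0.83889287  0.126204  ] [-0.27  0.09  2.12  1.15  0.34  0.17] 24.75 [1.58763704 0.49520072 2.05923093]
tip [ 5.51319088e+02 -8.36898264e-02  3.16151821e+02] [-0.744  0.015  0.668]
top [([258.6, 233.4, 341.9, 313.1], 0.26)] [293.8 253. ]
side [([314.2, 204.7, 330.2, 269.9], 0.73)] [321.7 202.1]
```

jog_arm([
  [[-6,0.1,5.3],0],
  [[-12,0.2,10.7],0],
  [[-18,0.4,16],0],
  [[-24,0.5,21.4],0],
  [[-29.8,0.6,26.7],0],
])

```text
t: 25.45
eef_pos: [569.8, 2.6, 272.9]
tcp_rot: [-3.119, -0.839, 0.127]
ft_force: [0.5, -0.1, 4.1]
opening: 0.002
grip_force: 1.7
```

jog_arm([
  [[-4,0.1,3.6],0],
  [[-7.4,0.1,6.7],0],
  [[-7.4,0.1,6.7],0],
])

```text
t: 25.75
eef_pos: [569.6, 2.7, 262.4]
tcp_rot: [-3.118, -0.838, 0.126]
ft_force: [-0.2, 0.1, 0.5]
opening: 0.005
grip_force: 0.4
```

```bash
python3 -c "
from h import *
s=state();t=T();print(s['eef_pos'],s['tcp_rot'],s['joints'].round(2),s['t'],s['ft_force'])
c=s['eef_pos']-16*t[:,2]-10*t[:,0];print('tip',c)
q=read_camera('side');r=[x for x in cut_out('knob_top',q)];print([(x['box'],round(x['p'],2)) for x in r])
print([(z,np.round(proj(q,[551.2,0,z]),1)[1]) for z in(320,270,260,256)])
"
```

```text
[569.61096252   2.69433343 262.4322209 ] [-3.11820142 -0.83793197  0.1259508 ] [-0.27  0.17  2.19  1.61  0.31 -0.31] 25.75 [-0.18613281  0.12575595  0.45089011]
tip [ 5.51226202e+02 -1.07781636e-02  2.65700702e+02]
[([311.7, 227.2, 330.4, 291.0], 0.64), ([280.1, 292.4, 361.7, 345.0], 0.61)]
[(320, np.float64(202.1)), (270, np.float64(225.8)), (260, np.float64(230.4)), (256, np.float64(232.2))]
```

jog_arm([
  [[-1.5,0,1.3],0],
  [[-3,0,2.7],0],
  [[-4.5,0.1,4],0],
  [[-4.5,0.1,4],0],
])

```text
t: 26.25
eef_pos: [569.6, 2.7, 256.5]
tcp_rot: [-3.118, -0.838, 0.126]
ft_force: [0.3, 0.1, 2.0]
opening: 0.003
grip_force: 1.2
```

jog_arm([
  [[-0.75,0,0.67],0],
  [[-0.75,0,0.67],0],
])

```text
t: 26.45
eef_pos: [569.6, 2.7, 255.7]
tcp_rot: [-3.119, -0.838, 0.126]
ft_force: [-0.0, -0.8, 3.3]
opening: 0.008
grip_force: 1.8
```

jog_arm([
  [[-0.75,0,0.67],0],
  [[-0.75,0,0.67],0],
])

```text
t: 26.65
eef_pos: [569.8, 2.7, 255.2]
tcp_rot: [-3.119, -0.839, 0.126]
ft_force: [-2.2, -0.5, 9.0]
opening: 0.005
grip_force: 3.9
```

jog_arm([
  [[-0.35,0,0.3],0],
  [[-0.35,0,0.3],0],
])

```text
t: 26.85
eef_pos: [569.9, 2.7, 255.0]
tcp_rot: [-3.119, -0.84, 0.127]
ft_force: [-3.6, -0.3, 10.1]
opening: 0.007
grip_force: 5.0
```

jog_arm([
  [[-0.4,0,0.35],0],
  [[-0.4,0,0.35],0],
])

```text
t: 27.05
eef_pos: [569.9, 2.7, 254.8]
tcp_rot: [-3.119, -0.841, 0.127]
ft_force: [-4.6, -0.9, 12.8]
opening: 0.006
grip_force: 6.4
```

```bash
python3 -c "
from h import *
s=state();print(s['ft_force'],s['t'])
q=read_camera('side')
for k in('upper_mouth','egg_center','knob_top'):print(k,[(x['box'],round(x['p'],2)) for x in cut_out(k,q)])
print(np.round(proj(q,[551.2,0,96]),1),np.round(proj(q,[551.2,0,119]),1),np.round(proj(q,[551.2,0,256]),1))
"
```

```text
[-4.64429807 -0.91274091 12.80562731] 27.05
upper_mouth [([314.1, 288.1, 331.5, 294.6], 0.61), ([311.8, 230.6, 332.0, 295.2], 0.42)]
egg_center [([311.6, 294.6, 332.4, 309.9], 0.66), ([323.9, 254.8, 342.6, 273.3], 0.66), ([364.5, 243.1, 382.7, 265.7], 0.58), ([379.0, 276.8, 401.3, 297.0], 0.51)]
knob_top [([311.7, 231.3, 331.8, 294.3], 0.73)]
[321.4 299.2] [321.5 290.2] [321.6 232.2]
```

Seated: 12.8 N with no further travel, and the upper cup mouth is where predicted (v ≈ 290). Releasing the knob and moving to the wheel in front.

jog_arm([
  [[2,0,-2],0],
  [[11,0,-10],0],
  [[0,-1,-25],0],
  [[-22,-2,-47],0],
  [[-43,-3,-70],0],
])

```text
t: 27.75
eef_pos: [487.9, -5.8, 267.8]
tcp_rot: [-3.118, -0.837, 0.126]
ft_force: [-1.3, 0.0, 0.1]
opening: 0.006
grip_force: 0.0
```

jog_arm([
  [[-20,8,16],0],
  [[-49,20,40],0],
  [[-78,32,64],0],
  [[-107,44,88],0],
  [[-136,56,113],0],
])

```text
t: 28.25
eef_pos: [490.2, -53.7, 109.9]
tcp_rot: [-3.121, -0.84, 0.129]
ft_force: [1.1, -0.6, 0.4]
opening: 0.003
grip_force: 0.0
```

jog_arm([
  [[0,0,0],0],
  [[0,0,0],0],
  [[0,0,0],0],
])

```text
t: 28.55
eef_pos: [490.5, -52.4, 113.2]
tcp_rot: [-3.118, -0.842, 0.127]
ft_force: [-0.9, -0.7, 0.5]
opening: 0.005
grip_force: 0.0
```

```bash
cat >> h.py <<'E'
S0=np.array([551.2,0.])
def tip():
    t=T();return state()["eef_pos"]-16*t[:,2]-10*t[:,0]
def dot(q):
    "dark dot on the wheel: scan ring r=60 at z=52; returns angle, darkness"
    g=cv2.GaussianBlur(cv2.cvtColor(q["img"],cv2.COLOR_BGR2GRAY),(3,3),0).astype(float)
    out=[]
    for d in range(0,360,2):
        a=np.radians(d);b=[]
        for r in(60,47,73):
            u,v=proj(q,[S0[0]+r*np.cos(a),S0[1]+r*np.sin(a),52]);b.append(g[int(round(v)),int(round(u))])
        out.append((min(b[1:])-b[0],d))
    return sorted(out)[::-1][:4]
E
python3 -c "
from h import *
s=state();t=T();print(s['eef_pos'],s['tcp_rot'],s['joints'].round(2),s['t'],s['ft_force'],'tip',tip(),'lvl',t[2])
for n in('top','side'):print(n,dot(read_camera(n)))
q=read_camera('side')
for k in('upper_mouth','egg_center'):print(k,[(x['box'],round(x['p'],2)) for x in cut_out(k,q)][:2])
"
```

```text
[490.46913346 -52.40843969 113.2091665 ] [-3.11772762 -0.84237405  0.12686867] [-0.52  0.49  2.52  2.37  0.74 -1.42] 28.55 [-0.93386973 -0.70452405  0.54421691] tip [472.07373531 -55.13973959 116.39496748] lvl [ 0.74622561 -0.01588528 -0.66550357]
top [(np.float64(45.0), 192), (np.float64(40.0), 194), (np.float64(32.0), 190), (np.float64(22.0), 196)]
side [(np.float64(50.0), 198), (np.float64(50.0), 196), (np.float64(46.0), 194), (np.float64(45.0), 192)]
upper_mouth [([314.6, 284.7, 329.7, 293.0], 0.69)]
egg_center [([309.2, 291.6, 332.1, 312.4], 0.82), ([326.0, 255.7, 343.8, 272.9], 0.81)]
```

jog_arm([
  [[-1,6,20],0],
  [[-2,12,43],0],
  [[-4,18,66],0],
  [[-4.6,23,82],0],
  [[-4.6,23,82],0],
])

```text
t: 29.3
eef_pos: [552.1, -66.6, 52.1]
tcp_rot: [-3.118, -0.841, 0.127]
ft_force: [0.1, -0.7, 0.7]
opening: 0.002
grip_force: 0.2
```

jog_arm([
  [[-1.5,0,1.3],0],
  [[-3,0,2.7],0],
  [[-3,0,2.7],0],
])

```text
t: 29.6
eef_pos: [551.9, -66.6, 50.9]
tcp_rot: [-3.119, -0.847, 0.128]
ft_force: [0.0, -1.5, 17.7]
opening: 0.005
grip_force: 8.9
```

```bash
python3 -c "
from h import *
s=state();t=T();print(s['eef_pos'],s['joints'].round(2),s['t'],s['ft_force'],'tip',tip(),(t.T@[0,0,-1]).round(3))"
```

```text
[551.85444786 -66.56307449  50.86983291] [-0.47  0.68  2.4   2.48  0.8  -1.51] 29.6 [ 1.53048893e-02 -1.50175918e+00  1.77484476e+01] tip [533.44404596 -69.28459325  53.97634819] [-0.749  0.015  0.662]
```

```bash
cat >> h.py <<'E'
def arc(a0,a1,n,r=72):
    t=T();P=lambda a:np.array([r*np.cos(np.radians(a)),r*np.sin(np.radians(a)),0])
    A=np.linspace(a0,a1,n+1)
    for i in range(0,n,5): print([[(t.T@(P(b)-P(A[i]))).round(1).tolist(),0] for b in A[i+1:i+6]])
E
python3 -c "
from h import *
arc(255.6,105,10)
print((T().T@np.array([0,0,1.4])).round(2))
b=np.radians([105,255.6]);d=72*np.array([np.cos(b[1])-np.cos(b[0]),np.sin(b[1])-np.sin(b[0]),0]);print('back',(T().T@d).round(1))"
```

```text
[[[-10.9, -9.5, -12.1], 0], [[-19.9, -22.9, -21.9], 0], [[-26.2, -39.3, -28.8], 0], [[-29.6, -57.5, -32.2], 0], [[-29.7, -76.4, -31.9], 0]]
[[[3.1, -18.2, 4.0], 0], [[9.3, -34.4, 11.3], 0], [[18.1, -47.6, 21.5], 0], [[28.9, -56.9, 34.0], 0], [[41.0, -61.5, 47.7], 0]]
[ 1.05 -0.02 -0.93]
back [-11.3 137.9 -15.8]
```

jog_arm([
  [[1,0,-0.9],0],
])

```text
t: 29.7
eef_pos: [551.1, -66.4, 51.4]
tcp_rot: [-3.118, -0.843, 0.127]
ft_force: [0.8, 0.3, 5.8]
opening: 0.005
grip_force: 2.8
```

jog_arm([
  [[-10.9,-9.5,-12.1],0],
  [[-19.9,-22.9,-21.9],0],
  [[-26.2,-39.3,-28.8],0],
  [[-29.6,-57.5,-32.2],0],
  [[-29.7,-76.4,-31.9],0],
])

```text
t: 30.2
eef_pos: [495.7, 3.2, 51.3]
tcp_rot: [-3.117, -0.841, 0.125]
ft_force: [2.1, -0.7, 7.4]
opening: 0.004
grip_force: 3.7
```

```bash
python3 -c "
from h import *
s=state();print(s['eef_pos'],s['ft_force'],'tip',tip())
for n in('top','side'):print(n,dot(read_camera(n)))"
```

```text
[495.66383848   3.15717397  51.28309747] [ 2.10154563 -0.69202483  7.44822497] tip [4.77267512e+02 4.55890300e-01 5.44890689e+01]
top [(np.float64(14.0), 262), (np.float64(13.0), 136), (np.float64(12.0), 338), (np.float64(12.0), 264)]
side [(np.float64(46.0), 118), (np.float64(37.0), 120), (np.float64(37.0), 116), (np.float64(20.0), 122)]
```

jog_arm([
  [[3.1,-18.2,4.0],0],
  [[9.3,-34.4,11.3],0],
  [[18.1,-47.6,21.5],0],
  [[28.9,-56.9,34.0],0],
  [[41.0,-61.5,47.7],0],
])

```text
t: 30.8
eef_pos: [550.0, 74.3, 51.3]
tcp_rot: [-3.116, -0.842, 0.127]
ft_force: [-0.1, -2.9, 6.5]
opening: 0.005
grip_force: 3.5
```

jog_arm([
  [[7.5,0,-6.6],0],
  [[-13,31,-30.5],0],
  [[-33.5,61.5,-54.3],0],
  [[-23.6,87,-43.7],0],
  [[-13.7,112.4,-33],0],
])

```text
t: 31.3
eef_pos: [531.5, -44.8, 59.7]
tcp_rot: [-3.116, -0.837, 0.123]
ft_force: [0.7, 0.4, -0.2]
opening: 0.006
grip_force: 0.0
```

jog_arm([
  [[9.9,25.5,10.6],0],
  [[9.9,25.5,10.6],0],
  [[5.9,25.5,14],0],
  [[2.4,25.5,17.2],0],
  [[2.4,25.5,17.2],0],
])

```text
t: 31.8
eef_pos: [551.7, -66.2, 50.7]
tcp_rot: [-3.118, -0.845, 0.126]
ft_force: [-2.4, -6.2, 20.3]
opening: 0.002
grip_force: 10.1
```

```bash
python3 -c "
from h import *
s=state();print(s['eef_pos'],s['ft_force'],'tip',tip(),s['t'])
q=read_camera('side')
for n in('top','wrist','side'):
  try: print(n,dot(read_camera(n)))
  except Exception as e: print(n,e)
for k in('upper_mouth','egg_center'):print(k,[(x['box'],round(x['p'],2)) for x in cut_out(k,q)][:2])"
```

```text
[551.70962342 -66.24440245  50.72802545] [-2.40871982 -6.16663238 20.32007712] tip [533.30140711 -68.95469405  53.85722528] 31.8
top [(np.float64(20.0), 36), (np.float64(17.0), 38), (np.float64(7.0), 40), (np.float64(5.0), 280)]
wrist [(np.float64(61.0), 144), (np.float64(61.0), 126), (np.float64(45.0), 274), (np.float64(36.0), 276)]
side [(np.float64(56.0), 36), (np.float64(56.0), 34), (np.float64(44.0), 32), (np.float64(43.0), 30)]
upper_mouth [([241.5, 228.3, 368.6, 368.9], 0.15)]
egg_center [([327.7, 257.1, 341.8, 275.4], 0.77), ([383.7, 283.7, 400.7, 296.7], 0.66)]
```

jog_arm([
  [[1.3,0,-1.1],0],
])

```text
t: 32.2
eef_pos: [550.8, -66.0, 51.5]
tcp_rot: [-3.117, -0.841, 0.126]
ft_force: [-0.4, -3.4, 3.9]
opening: 0.002
grip_force: 2.1
```

jog_arm([
  [[-10.9,-9.5,-12.1],0],
  [[-19.9,-22.9,-21.9],0],
  [[-26.2,-39.3,-28.8],0],
  [[-29.6,-57.5,-32.2],0],
  [[-29.7,-76.4,-31.9],0],
])

```text
t: 32.7
eef_pos: [495.1, 4.0, 51.4]
tcp_rot: [-3.116, -0.838, 0.125]
ft_force: [2.6, 0.2, 6.0]
opening: 0.006
grip_force: 2.8
```

jog_arm([
  [[3.1,-18.2,4.0],0],
  [[9.3,-34.4,11.3],0],
  [[18.1,-47.6,21.5],0],
  [[28.9,-56.9,34.0],0],
  [[41.0,-61.5,47.7],0],
])

```text
t: 33.2
eef_pos: [549.2, 75.2, 51.3]
tcp_rot: [-3.116, -0.839, 0.129]
ft_force: [-0.5, -2.9, 6.1]
opening: 0.003
grip_force: 3.6
```

jog_arm([
  [[7.5,0,-6.6],0],
  [[-13,31,-30.5],0],
  [[-33.5,61.5,-54.3],0],
  [[-23.6,87,-43.7],0],
  [[-13.7,112.4,-33],0],
])

```text
t: 33.7
eef_pos: [531.2, -43.7, 59.8]
tcp_rot: [-3.114, -0.835, 0.124]
ft_force: [0.7, 0.3, -0.5]
opening: 0.002
grip_force: 0.0
```

jog_arm([
  [[9.9,25.5,10.6],0],
  [[9.9,25.5,10.6],0],
  [[5.9,25.5,14],0],
  [[2.6,25.5,17],0],
  [[2.6,25.5,17],0],
])

```text
t: 34.2
eef_pos: [550.7, -65.3, 51.1]
tcp_rot: [-3.116, -0.841, 0.126]
ft_force: [-0.4, -1.6, 11.4]
opening: 0.001
grip_force: 5.5
```

```bash
python3 -c "
from h import *
s=state();print(s['eef_pos'],s['ft_force'],'tip',tip(),s['t'])
q=read_camera('side')
for n in('top','side'): print(n,dot(read_camera(n)))
for k in('upper_mouth','egg_center'):print(k,[(x['box'],round(x['p'],2)) for x in cut_out(k,q)][:2])"
```

```text
[550.72345577 -65.31127796  51.08884664] [-0.4477208  -1.62305136 11.35312885] tip [532.33338689 -68.0540818   54.29546383] 34.2
top [(np.float64(2.0), 344), (np.float64(2.0), 70), (np.float64(2.0), 68), (np.float64(1.0), 280)]
side [(np.float64(40.0), 240), (np.float64(39.0), 244), (np.float64(36.0), 242), (np.float64(19.0), 246)]
upper_mouth []
egg_center [([323.9, 257.8, 342.7, 273.6], 0.79), ([312.6, 293.2, 331.9, 309.7], 0.51)]
```

jog_arm([
  [[-10.9,-9.5,-12.1],0],
  [[-19.9,-22.9,-21.9],0],
  [[-26.2,-39.3,-28.8],0],
  [[-29.6,-57.5,-32.2],0],
  [[-29.7,-76.4,-31.9],0],
])

```text
t: 34.95
eef_pos: [495.1, 4.1, 51.4]
tcp_rot: [-3.116, -0.838, 0.126]
ft_force: [3.2, 0.1, 5.9]
opening: 0.005
grip_force: 2.8
```

jog_arm([
  [[0,0,0],0],
  [[3,0,-3],0],
  [[12,0,-11],0],
  [[26,0,-28],0],
  [[40,0,-46],0],
])

```text
t: 35.45
eef_pos: [488.2, 1.4, 111.6]
tcp_rot: [-3.115, -0.836, 0.125]
ft_force: [-0.1, 0.2, 0.4]
opening: 0.004
grip_force: 0.0
```

jog_arm([
  [[0,0,0],0],
  [[0,0,0],0],
])

```text
t: 35.65
eef_pos: [489.1, 1.1, 112.0]
tcp_rot: [-3.117, -0.84, 0.127]
ft_force: [-0.2, 0.1, -0.5]
opening: 0.005
grip_force: 0.0
```

```bash
python3 -c "
from h import *
s=state();print(s['eef_pos'],s['ft_force'],'tip',tip(),s['t'])
q=read_camera('side')
for n in('top','side'): print(n,dot(read_camera(n)))
e=np.array([551.2,0,96]);print('pred egg/mouth',np.round(proj(q,e),1),np.round(proj(q,e+[0,0,23]),1))
for k in('upper_mouth','egg_center','goose_center','mug','tealight'):print(k,[(x['box'],round(x['p'],2)) for x in cut_out(k,q)][:2])"
```

```text
[489.13792361   1.05528124 112.02381684] [-0.19406084  0.10145014 -0.46283907] tip [470.75205394  -1.6776313  115.26279594] 35.65
top [(np.float64(45.0), 166), (np.float64(45.0), 164), (np.float64(31.0), 162), (np.float64(30.0), 168)]
side [(np.float64(47.0), 168), (np.float64(42.0), 166), (np.float64(41.0), 164), (np.float64(30.0), 170)]
pred egg/mouth [321.4 299.2] [321.5 290.2]
upper_mouth [([311.6, 284.3, 327.8, 295.9], 0.66)]
egg_center [([310.6, 293.8, 332.6, 312.1], 0.64), ([326.1, 254.6, 342.2, 272.7], 0.48)]
goose_center [([247.0, 393.1, 279.8, 439.8], 0.58)]
mug [([289.9, 210.4, 328.5, 242.2], 0.8), ([280.2, 292.5, 359.9, 343.9], 0.57)]
tealight [([150.9, 409.0, 172.0, 432.8], 0.69), ([312.4, 293.3, 333.8, 313.8], 0.46)]
```

```bash
python3 -c "
from h import *
print(job_done())"
```

```text
the job is handed in; nothing more can be done
None
```

I handed in the job with the hen's egg upright and clamped in the lathe and the wheel turned about 388° clockwise. The hand was clear, and in the side view the goose egg, mug and tealight were where they started; `job_done()` returned no verdict.

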